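# Latch the cap feeder's gate and refill its hopper

## Task

Refill the cap feeder: first push the yellow plate of the slide gate under its steel funnel until the spring catch with the red knob clicks down behind the gate's brass tooth (push firmly, but do not ram the feeder). Then pour all six white caps from the blue-handled dipper into the funnel, stand the empty dipper upright on the steel bench again, and let go. Leave the tubes, the jar and the spatula where they are.

Things in the scene. Friction and masses are not known exactly. Their poses are not given: they have to be found in the camera images.
- gate: Slide gate; moves only along the feeder's +x (shuts). Origin: middle of the outer face of its upright yellow push plate, 70 mm above the bench; axes as the feeder's. Plate 60 wide (y), 44 high (48 to 92 above the bench), 6 thick. Its outer face starts 120 to 155 mm on the -x side of the funnel's axis and ends 63 to 75 mm from it, depending on where the catch block is bolted.
- gate_heel (a point): Point on the gate: the upright rear face of its brass tooth (7 mm high), 194.5 mm ahead (+x) of gate's origin, 9.5 mm higher. Axes as the feeder's.
- catch_edge (a point): Point on the grey catch block behind the funnel: the front (+x) face of the spring catch when it is down. The gate is latched when gate_heel is level with or beyond this point in +x and the catch is down. The block is bolted 115 to 127 mm behind the funnel's axis. Axes as the feeder's.
- catch (a joint): Height in m of the spring catch (steel plunger with the red knob, 24 mm across): 0 down, about 0.007 while the tooth passes under it. The gate slides with about 5 N; lifting the catch adds about 6 N, then the force drops (click); just behind the click a rubber buffer (8 N/mm) stops the gate. A push of 24 N is always past the click.
- feeder: Cap feeder bolted to the bench: round steel funnel on four legs. Origin on the bench under the funnel's axis; z up, +x the direction in which the gate shuts (to the robot's left, +y, within 0.3 rad). Base plate 150 by 170 mm. Funnel 96 mm across at its throat (90 mm above the bench), widening to 194 mm at 190 mm height. Press it with no more than 50 N, so reach the end of the push slowly (under 50 mm/s).
- mouth (a point): Centre of the funnel's open top, level with the rim (204 mm above the bench), 188 mm wide inside. The rim overhangs the shut push plate by 22 to 34 mm, 190 mm and more above the bench: a gripper pointing straight down does not reach that plate, one leaning 35 to 45 degrees (fingertips forward, wrist back, towards the feeder's -x) does.
- dipper_grip (a point): Grip point on the axis of the dipper's straight blue handle: round, 20 mm thick, horizontal, 62 mm above the bench, from 46 to 174 mm from the cup's axis; this point is 120 mm from it. The point's x axis points along the handle to the cup, z up with the dipper upright. The dipper weighs about 0.13 kg.
- dipper_mouth (a point): Centre of the open top of the dipper's white cup, 78 mm above its foot, on the cup's axis. The cup is 108 mm across at the rim and 68 mm at the foot, its walls 3 mm. Turned about the handle's axis by 130 degrees it empties.
- dipper: The dipper itself: origin at the centre of the cup's foot (on the bench at the start), x and z as for dipper_grip.
- cap0_center (a point): Centre of one of the six white screw caps, 24 mm across, 18 mm high, 11 g, loose in the dipper's cup.
- cap1_center (a point): Centre of one of the six white screw caps, 24 mm across, 18 mm high, 11 g, loose in the dipper's cup.
- cap2_center (a point): Centre of one of the six white screw caps, 24 mm across, 18 mm high, 11 g, loose in the dipper's cup.
- cap3_center (a point): Centre of one of the six white screw caps, 24 mm across, 18 mm high, 11 g, loose in the dipper's cup.
- cap4_center (a point): Centre of one of the six white screw caps, 24 mm across, 18 mm high, 11 g, loose in the dipper's cup.
- cap5_center (a point): Centre of one of the six white screw caps, 24 mm across, 18 mm high, 11 g, loose in the dipper's cup.
- tube_a: upright cardboard cream tube with a white cap, 35 mm across, 120 mm high, loose; bystander; origin at the centre of its foot
- tube_b: a second such tube; bystander
- tube_c: a third such tube; bystander
- cream_jar: white jar with a blue lid, 68 mm across, 70 mm high, loose; bystander; origin at the centre of its foot
- spatula: spatula lying on the bench, loose; bystander; x axis along it, origin at its middle, on the bench
Mind the look-alikes: they are no part of the job. There is more than one size of the dipper; the job needs the smaller.

How it is judged:
By the outcome, as a careful person would: the job done as asked, in the order asked, and still so for the second after the job is handed in, with the robot touching nothing.
It also fails if it takes over 72 s, if anything falls off the work surface, if the arm or the gripper's body presses on something with over 40 N, if the wrist force passes 120 N, or if a joint passes its speed limit or range.

## Robot

A 6-joint arm with a two-finger parallel gripper is mounted at the origin on the work surface. World frame = base frame: x ahead of the robot, y to its left, z up, the work surface at z = 0. Lengths are in m, angles in rad, forces in N, time in s.
With the tool pointing down it reaches from about 0.35 to 0.8 m from the base axis. Payload 7.3 kg.
Tool frame: the origin (TCP) lies at the very end of the fingers, on their centre line; the grasp point (between the pads) lies 19 mm behind it; y points along the fingers, x is the direction in which the jaws open and shut, and the axes are right-handed (so a half turn about y gives the same grasp; the last joint's range is limited). The gripper opens to 85 mm and grips with 20 to 120 N. Pads are 22 mm wide; open, the fingers measure 114 mm over their backs; the gripper's body (76 mm by 85 mm) begins 54 mm behind the grasp point. The pads swing forward as they close: fully open they stand 13 mm farther back than shut.
Start: joints at [-1.331, 0.342, 1.524, -0, 1.275, -0.146], TCP at [0.198, -0.486, 0.231] pointing down, gripper open.
Joint ranges: [-2.53, 2.53], [-0.77, 2.02], [0.04, 2.7], [-1, 4.14], [0.28, 2.66], [-3.11, 3.11]. Speed limits (rad/s): [2.57, 2.57, 3.14, 3.14, 3.14, 3.14].

## Interface

Orientations are given as [roll, pitch, yaw] about the fixed x, y, z axes, in that order (R = Rz(yaw) Ry(pitch) Rx(roll)).
In Python, from plant import * gives the robot as it stands. The module is installed in compiled form; this text tells all that it offers.
- The arm moves only by the tool carry_out, never from a script. Its argument "targets" is a list of rows, each an object of numbers: "tx", "ty", "tz": the shift along the tool's x, y, z normalised to -1 to 1, where 1 is 0.06 m; "ax", "ay", "az": the turn, a rotation vector about the tool's x, y, z normalised to -1 to 1, where 1 is 0.08 rad. In form: [{"tx": .., "ty": .., "tz": .., "ax": .., "ay": .., "az": ..}, ...]. A call has 1 to 10 rows; each row shifts and turns the commanded pose from where the row before left it, along the tool's axes as they then stand; what a row does not reach is not made up. A row lasts 1/8 s, in which the tool goes at most 62.5 mm and 10.7 degrees, less where a joint would pass 70% of its speed; a pose out of reach is approached as far as the arm can. A call with a number of a shift or a turn outside -1 to 1 is refused whole. A call with a gripper value outside its range is refused whole. "hand" is the closure, from 0 (fully open) to 1 (shut), set as the call begins (left out, the last holds). The fingers move at their own pace and stop on an object; "force" is the grip in N (left out, the last holds). Time passes only in rows, so rows that do not move let the fingers close. It gives the time, the measured TCP pose, the force and the opening at its end, in the units of the state.
- get_state(): the state, without advancing time (a new reading comes with each control period).
- grab_frame(name): name is "scene" or "top" or "wrist"; returns a dict with "img" (400x640x3 uint8, blue, green, red), "K" (3x3 intrinsics, pixels), "R" (3x3) and "t" (3): a world point X has camera coordinates R X + t. Camera axes: x right, y down, z forward; pixel columns grow to the right and rows downward; lengths in m; the calibration is good to about 2 mm. The wrist camera is an equidistant fisheye: a pixel r from the principal point sees the ray r / f radians off the axis. A picture is of the moment at which its call begins. There is no depth.
- finish_job(): hands the job in, once; it reports no verdict.
Trained networks look in a picture, given as the dict that the camera call returned (one of the last four; its "shot" number tells which), for a name from the list of things; names that differ only in an ending like _2 or _b are one class to them, and where a whole thing is asked for, a point or a joint stands for the part that bears it (a point fixed in the world has none). Each returns a list of dicts, best first, with "confidence" (0 to 1); they miss things now and then, are a little off and sometimes report something else, mostly with a low value. They report only what shows in the picture. A call takes as long as a camera call. They do not tell look-alikes from the thing itself.
- search_frame(picture, name): "rect" ([left, top, width, height] in pixels, round what is visible of it).
- spot_point(picture, name): "point" ([column, row] in pixels: a listed point, or the origin of a listed thing).
The state is a dict: "time": time; "joints": joint angles; "joint_vel": joint speeds; "tau": joint torques, N m; "tcp_pos": TCP position; "eef_rot": TCP orientation; "wrist_force": force on the tool from outside, world axes, zero at the start; "torque": the same for the moment, N m; "grip_width": opening from 0.0 (shut) to 1.0 (fully open).
Only numpy, scipy, OpenCV 4.12 (cv2) and the standard library are available. Lean on these libraries where they do the work, as an engineer would, in place of code of your own. Each camera call takes 0.05 s, during which the arm holds its last target. There are 200 camera calls.

## Working session

There is one attempt and no reset: what is moved stays moved. The work goes in short steps, Python scripts to look and compute and a tool call to move; the robot and the scene stay as the last step left them, time stands still between calls to the robot, and variables do not carry over. Pictures are saved under pics/ and viewed, about 8 in all and at most 12, crops included, and the job is handed in when it is done.

Besides the shell and the picture viewer there is one more tool, called as name(argument=value, ...), one argument or row to a line, values as JSON. carry_out: Moves the arm, as the interface text tells. Its arguments: {"type":"object","properties":{"targets":{"type":"array","items":{"type":"object","properties":{"tx":{"type":"number"},"ty":{"type":"number"},"tz":{"type":"number"},"ax":{"type":"number"},"ay":{"type":"number"},"az":{"type":"number"}}}},"hand":{"type":"number"},"force":{"type":"number"}},"required":["targets"]}

```bash
mkdir -p pics; cat > h.py <<'E'
from plant import *
import numpy as np, cv2
from scipy.spatial.transform import Rotation as Ro
def ray(f,px):
    K=np.array(f["K"]);R=np.array(f["R"]);t=np.array(f["t"])
    d=R.T@np.linalg.inv(K)@np.array([px[0],px[1],1.]);return -R.T@t,d/np.linalg.norm(d)
def atz(f,px,z):
    c,d=ray(f,px);return c+d*(z-c[2])/d[2]
def tri(a):
    A=np.zeros((3,3));b=np.zeros(3)
    for f,p in a:
        c,d=ray(f,p);M=np.eye(3)-np.outer(d,d);A+=M;b+=M@c
    return np.linalg.solve(A,b)
def proj(f,X):
    q=np.array(f["K"])@(np.array(f["R"])@np.array(X)+np.array(f["t"]));return q[:2]/q[2]
E
python3 - <<'E'
from h import *
s=grab_frame("scene");t=grab_frame("top")
cv2.imwrite("pics/s0.png",s["img"]);cv2.imwrite("pics/t0.png",t["img"])
for n in ["gate","gate_heel","catch_edge","feeder","mouth","dipper_grip","dipper_mouth","dipper","tube_a","cream_jar","spatula"]:
    for k,f in (("s",s),("t",t)):
        print(n,k,[(np.round(d["point"]).tolist(),round(d["confidence"],2)) for d in spot_point(f,n)[:4]])
for k,f in (("s",s),("t",t)): print(k, f["t"], -np.array(f["R"]).T@f["t"])
print(get_state())
E
```

```text
gate s [([366.0, 211.0], 0.56)]
gate t []
gate_heel s []
gate_heel t [([219.0, 173.0], 0.58), ([266.0, 129.0], 0.57)]
catch_edge s []
catch_edge t [([195.0, 177.0], 0.82), ([371.0, 228.0], 0.74), ([380.0, 194.0], 0.61)]
feeder s [([384.0, 201.0], 0.92), ([268.0, 266.0], 0.67)]
feeder t [([238.0, 175.0], 0.77), ([389.0, 195.0], 0.63), ([370.0, 230.0], 0.61)]
mouth s [([387.0, 157.0], 0.88)]
mouth t [([226.0, 164.0], 0.56)]
dipper_grip s [([252.0, 236.0], 0.89), ([186.0, 267.0], 0.72)]
dipper_grip t [([438.0, 239.0], 0.88), ([369.0, 226.0], 0.63)]
dipper_mouth s [([269.0, 264.0], 0.7), ([136.0, 254.0], 0.62)]
dipper_mouth t [([468.0, 289.0], 0.85), ([387.0, 194.0], 0.71)]
dipper s [([271.0, 281.0], 0.79), ([145.0, 279.0], 0.73)]
dipper t [([382.0, 194.0], 0.98), ([452.0, 285.0], 0.75)]
tube_a s [([270.0, 277.0], 0.73), ([404.0, 238.0], 0.72), ([355.0, 272.0], 0.59), ([270.0, 265.0], 0.59)]
tube_a t [([325.0, 149.0], 0.77), ([259.0, 248.0], 0.63), ([267.0, 132.0], 0.57), ([380.0, 190.0], 0.54)]
cream_jar s [([353.0, 153.0], 0.59), ([268.0, 264.0], 0.58), ([269.0, 277.0], 0.47), ([312.0,
[... 309 characters left out ...]
0231  1.23682393]
{'time': 1.2, 'joints': array([-1.33102670e+00,  3.41992665e-01,  1.52409979e+00, -1.80294832e-05,
        1.27538259e+00, -1.45983966e-01]), 'joint_vel': array([-8.77463043e-05, -2.32816845e-04,  1.41274610e-03, -9.19156159e-04,
        1.66322178e-03,  1.95415535e-04]), 'tau': array([ 2.64000722e-03, -4.33562207e+01, -2.46276301e+01,  7.25524319e-05,
        1.49003063e-04, -2.78468627e-05]), 'tcp_pos': array([ 0.19756408, -0.48643372,  0.23132539]), 'eef_rot': array([-1.57083050e+00, -1.13845959e-04, -1.18503749e+00]), 'wrist_force': array([ 1.01673952, -0.23456365, -0.05716686]), 'torque': array([-0.01263576,  0.01776264, -0.02872089]), 'grip_width': 1.0020881053430104}
```

View pics/s0.png

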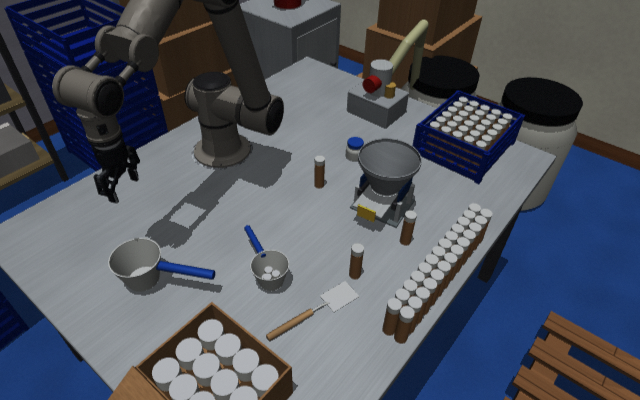

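View pics/t0.png

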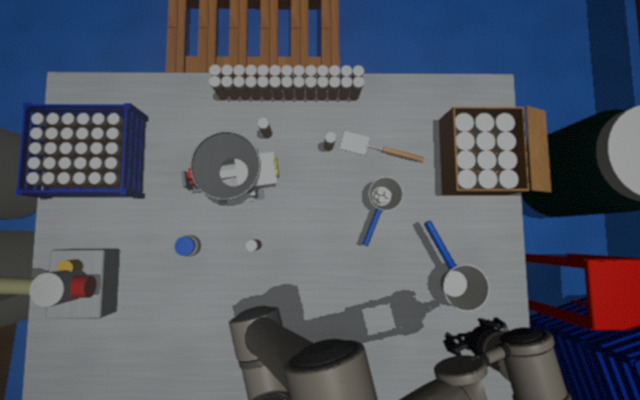

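The scene shows two dippers: the small one, with caps, at scene (270,267) / top (384,194), and a larger look-alike at scene (137,262) / top (465,287). I choose the small one. The feeder is at top (226,166), with its yellow plate at scene (367,212) / top (276,166). The next step is a close crop for precision.

```bash
python3 - <<'E'
from h import *
s=grab_frame("scene");t=grab_frame("top")
z=lambda i,x,y,w,h,k:cv2.resize(i[y:y+h,x:x+w],(w*k,h*k),interpolation=cv2.INTER_CUBIC)
a=np.hstack([z(s["img"],340,130,100,75*1,4),z(t["img"],180,120,100,75,4)])
a=np.hstack([z(s["img"],335,135,100,100,4)[:300+100],z(t["img"],180,115,100,100,4)])
# dipper crop
b=np.hstack([z(s["img"],235,215,100,50*2,4)[:, :],z(t["img"],345,160,100,100,4)])
cv2.imwrite("pics/c0.png",np.vstack([a,b])[:800]) 
im=cv2.resize(np.vstack([a,b]),(600,600));cv2.imwrite("pics/c0.png",im)
# yellow and blue masks
def comp(f,lo,hi):
    m=cv2.inRange(cv2.cvtColor(f["img"],cv2.COLOR_BGR2HSV),lo,hi)
    n,l,st,c=cv2.connectedComponentsWithStats(m)
    return [(st[i].tolist(),c[i].round(1).tolist()) for i in range(1,n) if st[i][4]>12 and st[i][4]<800],l
for k,f in (("s",s),("t",t)):
    print(k,"Y",[c for c in comp(f,(20,120,80),(35,255,255))[0]])
    print(k,"R",[c for c in comp(f,(0,150,60),(6,255,255))[0]])
def m2(f,box,lo,hi):
    x,y,w,h=box;m=np.zeros(f["img"].shape[:2],np.uint8)
    m[y:y+h,x:x+w]=cv2.inRange(cv2.cvtColor(f["img"],cv2.COLOR_BGR2HSV),lo,hi)[y:y+h,x:x+w]
    p=np.argwhere(m)[:,::-1].astype(float);c=p.mean(0);u=np.linalg.svd(p-c,full_matrices=False)[2][0];q=(p-c)@u
    return c,u,c+u*q.min(),c+u*q.max(),len(p)
for f,box in ((s,(240,222,28,34)),(t,(355,205,30,45))):
    print(m2(f,box,(105,120,50),(130,255,255)))
r=m2(t,(355,205,30,45),(105,120,50),(130,255,255))
for p in (r[0],r[2],r[3]): print("handle z.065",atz(t,p,.064))
print("cup rim t (384.5,193)",atz(t,(384.5,193),.078))
print("mouth",atz(t,(226,166),.204), spot_point(t,"mouth"),spot_point(s,"mouth"))
E
```

```text
s Y [([386, 82, 10, 6, 39], [390.9, 85.0]), ([357, 205, 19, 17, 191], [365.7, 212.8])]
s R [([365, 75, 16, 12, 86], [374.2, 79.7])]
t Y [([275, 158, 3, 18, 21], [276.0, 165.9]), ([58, 261, 16, 11, 136], [65.5, 265.9])]
t R [([187, 172, 4, 6, 19], [188.5, 174.8]), ([71, 278, 15, 19, 246], [77.4, 286.9])]
(array([253.70103093, 239.37628866]), array([0.49360578, 0.86968577]), array([245.65321956, 225.19682147]), array([263.16096395, 256.04377795]), 194)
(array([371.48453608, 226.75257732]), array([-0.36860299,  0.92958692]), array([378.38176231, 209.35833084]), array([364.5578221 , 244.22118953]), 194)
handle z.065 [ 0.46200323 -0.28336721  0.064     ]
handle z.065 [ 0.51630731 -0.30622431  0.064     ]
handle z.065 [ 0.40805232 -0.26065876  0.064     ]
cup rim t (384.5,193) [ 0.56634525 -0.32392836  0.078     ]
mouth [0.62884477 0.14164826 0.204     ] [{'point': [214.9, 175.3], 'confidence': 0.65}, {'point': [224.5, 164.8], 'confidence': 0.6}, {'point': [379.0, 151.9], 'confidence': 0.57}, {'point': [191.5, 248.6], 'confidence': 0.4}] [{'point': [389.9, 156.5], 'confidence': 0.83}, {'point': [312.4, 311.2], 'confidence': 0.74}, {'point': [274.3, 273.9], 'confidence': 0.19}]
```

View pics/c0.png

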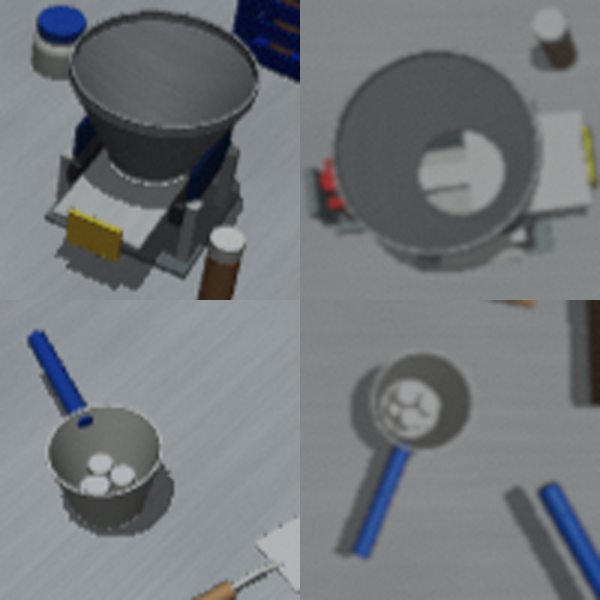

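The crop confirms the small dipper (cup rim at scene (270,267), handle to top (364,244)), with six caps loose in it. The yellow plate's face is at scene (358..376, 205..222). The catch knob is at top (188,175).

```bash
cat >> h.py <<'E'
import json
def plan(p1,R1,n,p0=None,R0=None,nd=2):
    s=get_state()
    if p0 is None:p0=s["tcp_pos"]
    if R0 is None:R0=Ro.from_euler("xyz",s["eef_rot"])
    p=np.array(p0,float);R=R0;out=[];p0=p.copy()
    for k in range(n):
        w=(R.inv()*R1).as_rotvec()/(n-k)
        a=np.round(w/.08,nd);tgt=p0+(np.array(p1)-p0)*(k+1)/n
        t=np.round(R.inv().apply(tgt-p)/.06,nd)
        p=p+R.apply(t*.06);R=R*Ro.from_rotvec(a*.08)
        out.append(dict(zip("tx ty tz ax ay az".split(),[float(v)+0. for v in [*t,*a]])))
    for i in range(0,n,10): print(json.dumps([{k:v for k,v in r.items() if v} for r in out[i:i+10]]))
    print("max",max(abs(v) for r in out for v in r.values()),"end",p.round(4))
    return p,R
def toolR(d,x):  # approach dir d, jaw axis x
    d=np.array(d,float);d/=np.linalg.norm(d);x=np.array(x,float);x-=d*(x@d);x/=np.linalg.norm(x)
    return Ro.from_matrix(np.c_[x,d,np.cross(x,d)])
E
cat > fit.py <<'E'
from h import *
from scipy.optimize import least_squares
s=grab_frame("scene");t=grab_frame("top")
m=cv2.inRange(cv2.cvtColor(s["img"],cv2.COLOR_BGR2HSV),(20,100,60),(35,255,255));m[:200]=0
c=max(cv2.findContours(m,0,2)[0],key=cv2.contourArea).reshape(-1,2)
# rim circle fit
def res(v,full=False):
    fx,fy,yaw,d=v;f=np.array([np.cos(yaw),np.sin(yaw),0]);l=np.array([-f[1],f[0],0]);o=np.array([fx,fy,0])
    P=lambda a,b,z:o+f*a+l*b+np.array([0,0,z])
    r=[]
    for fr,ex in ((t,(191.3,260.7,131.7,198.3)),(s,(358.3,421,139,179))):
        q=np.array([proj(fr,P(97*np.cos(a)/1e3,97*np.sin(a)/1e3,.204)) for a in np.linspace(0,6.28,90)])
        r+=[q[:,0].min()-ex[0],q[:,0].max()-ex[1],q[:,1].min()-ex[2],q[:,1].max()-ex[3]]
    for (b,z),px in zip(((.03,.092),(-.03,.092),(.03,.048),(-.03,.048)),((358.2,204.7),(376,214.3),(357.3,214.5),(375.3,221.7))):
        r+=list(proj(s,P(-d,b,z))-px)
    r+=list(proj(t,P(-d+.003,0,.092))-np.array((277.3,166.8)))
    return np.array(r)
r=least_squares(res,[.63,.14,1.57,.14],loss="soft_l1")
print(r.x,res(r.x).round(1))
for n,px,z in (("tubeA",(330,137),.12),("tubeB",(264,124),.12),("tubeC",(252,244),.12),("jar",(186,246),.07),("spat",(354,143),.0),("spat2",(420,159),.02)): print(n,atz(t,px,z).round(3))
E
python3 fit.py
```

```text
[0.63536955 0.1408046  1.71776402 0.13137383] [-0.1  0.6 -2.1  0.1 -0.7  0.3 -0.8 -1.3 -0.1  0.3 -0.3 -2.1 -0.2  0.5
 -1.   0.6 -1.6 -2.3]
tubeA [ 0.734 -0.153  0.12 ]
tubeB [0.774 0.048 0.12 ]
tubeC [0.412 0.079 0.12 ]
jar [0.406 0.288 0.07 ]
spat [ 0.745 -0.241  0.   ]
spat2 [ 0.686 -0.457  0.02 ]
```

```bash
cat >> h.py <<'E'
yaw=1.718;F=np.array([np.cos(yaw),np.sin(yaw),0]);FO=np.array([.6354,.1408,0]);L=np.array([-F[1],F[0],0])
PD=F*np.sin(.72)-np.array([0,0,np.cos(.72)])
RP=toolR(PD,-L)
def pp(a,z): return FO-F*a+np.array([0,0,z])
E
python3 - <<'E'
from h import *
A=pp(.131+.030,.063);B=A-PD*.15;print(A,B)
p,R=plan([.35,-.35,.28],toolR([0,0,-1],[.8,-.6,0]),8)
p,R=plan(B,RP,16,p,R)
E
```

```text
[ 0.65901429 -0.0184588   0.063     ] [ 0.67352134 -0.11629682  0.17577086]
[{"tx": -0.14, "ty": -0.1, "tz": 0.4, "ay": -0.85}, {"tx": -0.12, "ty": -0.1, "tz": 0.41, "ay": -0.85}, {"tx": -0.09, "ty": -0.1, "tz": 0.42, "ay": -0.84}, {"tx": -0.06, "ty": -0.11, "tz": 0.42, "ay": -0.85}, {"tx": -0.03, "ty": -0.1, "tz": 0.43, "ay": -0.84}, {"ty": -0.1, "tz": 0.42, "ay": -0.85}, {"tx": 0.02, "ty": -0.1, "tz": 0.43, "ay": -0.84}, {"tx": 0.06, "ty": -0.1, "tz": 0.42, "ay": -0.85}]
max 0.85 end [ 0.3501 -0.35    0.2799]
[{"tx": 0.12, "ty": 0.11, "tz": 0.4, "ax": 0.53, "ay": -0.59, "az": 0.22}, {"tx": 0.15, "ty": 0.12, "tz": 0.38, "ax": 0.53, "ay": -0.59, "az": 0.22}, {"tx": 0.16, "ty": 0.14, "tz": 0.38, "ax": 0.53, "ay": -0.59, "az": 0.22}, {"tx": 0.19, "ty": 0.15, "tz": 0.35, "ax": 0.53, "ay": -0.59, "az": 0.22}, {"tx": 0.2, "ty": 0.16, "tz": 0.35, "ax": 0.53, "ay": -0.59, "az": 0.22}, {"tx": 0.22, "ty": 0.17, "tz": 0.32, "ax": 0.53, "ay": -0.59, "az": 0.22}, {"tx": 0.24, "ty": 0.18, "tz": 0.31, "ax": 0.53, "ay": -0.59, "az": 0.22}, {"tx": 0.26, "ty": 0.18, "tz": 0.29, "ax": 0.53, "ay": -0.59, "az": 0.22}, {"tx": 0.27, "ty": 0.2, "tz": 0.27, "ax": 0.54, "ay": -0.59, "az": 0.22}, {"tx": 0.29, "ty": 0.2, "tz": 0.24, "ax": 0.54, "ay": -0.59, "az": 0.22}]
[{"tx": 0.31, "ty": 0.21, "tz": 0.22, "ax": 0.53, "ay": -0.59, "az": 0.22}, {"tx": 0.31, "ty": 0.21, "tz": 0.2, "ax": 0.54, "ay": -0.59, "az": 0.23}, {"tx": 0.33, "ty": 0.21, "tz": 0.18, "ax": 0.53, "ay": -0.59, "az": 0.22}, {"tx": 0.35, "ty": 0.21, "tz": 0.15, "ax": 0.54, "ay": -0.59, "az": 0.23}, {"tx": 0.35, "ty": 0.21, "tz": 0.12, "ax": 0.53, "ay": -0.59, "az": 0.22}, {"tx": 0.36, "ty": 0.21, "tz": 0.1, "ax": 0.54, "ay": -0.59, "az": 0.23}]
max 0.59 end [ 0.6736 -0.1166  0.1759]
```

carry_out(
  targets=[
    {"tx":-0.14,"ty":-0.1,"tz":0.4,"ay":-0.85},
    {"tx":-0.12,"ty":-0.1,"tz":0.41,"ay":-0.85},
    {"tx":-0.09,"ty":-0.1,"tz":0.42,"ay":-0.84},
    {"tx":-0.06,"ty":-0.11,"tz":0.42,"ay":-0.85},
    {"tx":-0.03,"ty":-0.1,"tz":0.43,"ay":-0.84},
    {"ty":-0.1,"tz":0.42,"ay":-0.85},
    {"tx":0.02,"ty":-0.1,"tz":0.43,"ay":-0.84},
    {"tx":0.06,"ty":-0.1,"tz":0.42,"ay":-0.85},
  ],
  hand=1,
  force=60,
)

```text
$.targets[0]: bad value
```

carry_out(
  targets=[
    {"tx":0.12,"ty":0.11,"tz":0.4,"ax":0.53,"ay":-0.59,"az":0.22},
    {"tx":0.15,"ty":0.12,"tz":0.38,"ax":0.53,"ay":-0.59,"az":0.22},
    {"tx":0.16,"ty":0.14,"tz":0.38,"ax":0.53,"ay":-0.59,"az":0.22},
    {"tx":0.19,"ty":0.15,"tz":0.35,"ax":0.53,"ay":-0.59,"az":0.22},
    {"tx":0.2,"ty":0.16,"tz":0.35,"ax":0.53,"ay":-0.59,"az":0.22},
    {"tx":0.22,"ty":0.17,"tz":0.32,"ax":0.53,"ay":-0.59,"az":0.22},
    {"tx":0.24,"ty":0.18,"tz":0.31,"ax":0.53,"ay":-0.59,"az":0.22},
    {"tx":0.26,"ty":0.18,"tz":0.29,"ax":0.53,"ay":-0.59,"az":0.22},
    {"tx":0.27,"ty":0.2,"tz":0.27,"ax":0.54,"ay":-0.59,"az":0.22},
    {"tx":0.29,"ty":0.2,"tz":0.24,"ax":0.54,"ay":-0.59,"az":0.22},
  ],
)

```text
time: 2.75
tcp_pos: [0.4467, -0.4655, 0.1659]
eef_rot: [-1.118, 0.067, -0.688]
wrist_force: [0.3, -0.2, -0.6]
grip_width: 0.996
```

carry_out(
  targets=[
    {"tx":0.31,"ty":0.21,"tz":0.22,"ax":0.53,"ay":-0.59,"az":0.22},
    {"tx":0.31,"ty":0.21,"tz":0.2,"ax":0.54,"ay":-0.59,"az":0.23},
    {"tx":0.33,"ty":0.21,"tz":0.18,"ax":0.53,"ay":-0.59,"az":0.22},
    {"tx":0.35,"ty":0.21,"tz":0.15,"ax":0.54,"ay":-0.59,"az":0.23},
    {"tx":0.35,"ty":0.21,"tz":0.12,"ax":0.53,"ay":-0.59,"az":0.22},
    {"tx":0.36,"ty":0.21,"tz":0.1,"ax":0.54,"ay":-0.59,"az":0.23},
  ],
)

```text
time: 3.5
tcp_pos: [0.5958, -0.4531, 0.1269]
eef_rot: [-0.849, -0.0, -0.393]
wrist_force: [0.7, -1.1, -0.1]
grip_width: 1.001
```

```bash
python3 - <<'E'
from h import *
s=get_state();print(s["joints"].round(2),s["tcp_pos"],(Ro.from_euler("xyz",s["eef_rot"]).inv()*RP).magnitude())
w=grab_frame("wrist");cv2.imwrite("pics/w1.png",w["img"])
A=pp(.131+.030,.063);plan(A,RP,5)
E
```

```text
[-0.99  1.1   0.59  0.61  1.85 -0.54] [ 0.59583111 -0.45313251  0.12694761] 0.5400023721490684
[{"tx": -0.36, "ty": 1.09, "tz": 0.92, "ax": -0.01, "ay": -1.01, "az": 0.89}, {"tx": -0.21, "ty": 1.11, "tz": 0.95, "ax": -0.02, "ay": -1.01, "az": 0.88}, {"tx": -0.05, "ty": 1.11, "tz": 0.96, "ax": -0.01, "ay": -1.01, "az": 0.89}, {"tx": 0.11, "ty": 1.12, "tz": 0.95, "ax": -0.02, "ay": -1.01, "az": 0.88}, {"tx": 0.26, "ty": 1.1, "tz": 0.95, "ax": -0.01, "ay": -1.01, "az": 0.89}]
max 1.12 end [ 0.6589 -0.0181  0.063 ]
```

View pics/w1.png

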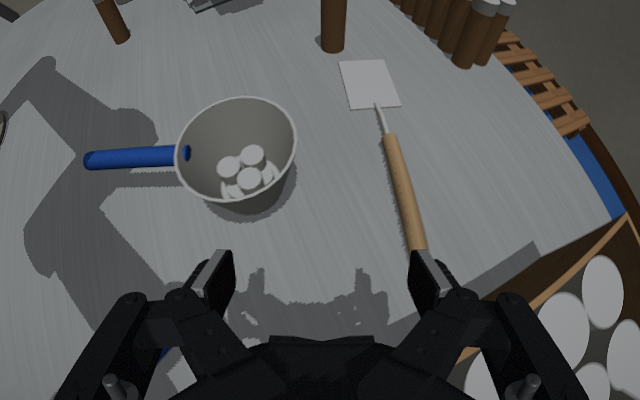

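The first call was refused because a row lacked keys, so the next two calls started from the wrong pose. The wrist force shows nothing was touched. The wrist view shows the dipper (240,150), upright with its six caps, with the tubes and the spatula undisturbed. I'll replan from here, with full rows, going up first.

```bash
sed -i 's/{k:v for k,v in r.items() if v}/r/' h.py; python3 - <<'E'
from h import *
A=pp(.131+.030,.063);B=A-PD*.15
p,R=plan([.57,-.40,.29],RP,7)
p,R=plan(B,RP,10,p,R)
E
```

```text
[{"tx": -0.11, "ty": -0.24, "tz": 0.33, "ax": -0.01, "ay": -0.72, "az": 0.63}, {"tx": -0.1, "ty": -0.23, "tz": 0.33, "ax": -0.01, "ay": -0.72, "az": 0.63}, {"tx": -0.09, "ty": -0.23, "tz": 0.34, "ax": -0.01, "ay": -0.72, "az": 0.63}, {"tx": -0.09, "ty": -0.22, "tz": 0.35, "ax": -0.01, "ay": -0.72, "az": 0.63}, {"tx": -0.07, "ty": -0.22, "tz": 0.35, "ax": -0.01, "ay": -0.72, "az": 0.64}, {"tx": -0.07, "ty": -0.22, "tz": 0.35, "ax": -0.01, "ay": -0.72, "az": 0.63}, {"tx": -0.06, "ty": -0.21, "tz": 0.36, "ax": -0.01, "ay": -0.73, "az": 0.64}]
max 0.73 end [ 0.5699 -0.3998  0.29  ]
[{"tx": 0.24, "ty": 0.43, "tz": 0.21, "ax": 0.0, "ay": 0.0, "az": 0.0}, {"tx": 0.24, "ty": 0.44, "tz": 0.2, "ax": 0.0, "ay": 0.0, "az": 0.0}, {"tx": 0.24, "ty": 0.43, "tz": 0.21, "ax": 0.0, "ay": 0.0, "az": 0.0}, {"tx": 0.24, "ty": 0.44, "tz": 0.21, "ax": 0.0, "ay": 0.0, "az": 0.0}, {"tx": 0.24, "ty": 0.43, "tz": 0.2, "ax": 0.0, "ay": 0.0, "az": 0.0}, {"tx": 0.24, "ty": 0.44, "tz": 0.21, "ax": 0.0, "ay": 0.0, "az": 0.0}, {"tx": 0.24, "ty": 0.43, "tz": 0.21, "ax": 0.0, "ay": 0.0, "az": 0.0}, {"tx": 0.24, "ty": 0.44, "tz": 0.2, "ax": 0.0, "ay": 0.0, "az": 0.0}, {"tx": 0.24, "ty": 0.43, "tz": 0.21, "ax": 0.0, "ay": 0.0, "az": 0.0}, {"tx": 0.24, "ty": 0.44, "tz": 0.21, "ax": 0.0, "ay": 0.0, "az": 0.0}]
max 0.44 end [ 0.6733 -0.1161  0.1758]
```

carry_out(
  targets=[
    {"tx":-0.11,"ty":-0.24,"tz":0.33,"ax":-0.01,"ay":-0.72,"az":0.63},
    {"tx":-0.1,"ty":-0.23,"tz":0.33,"ax":-0.01,"ay":-0.72,"az":0.63},
    {"tx":-0.09,"ty":-0.23,"tz":0.34,"ax":-0.01,"ay":-0.72,"az":0.63},
    {"tx":-0.09,"ty":-0.22,"tz":0.35,"ax":-0.01,"ay":-0.72,"az":0.63},
    {"tx":-0.07,"ty":-0.22,"tz":0.35,"ax":-0.01,"ay":-0.72,"az":0.64},
    {"tx":-0.07,"ty":-0.22,"tz":0.35,"ax":-0.01,"ay":-0.72,"az":0.63},
    {"tx":-0.06,"ty":-0.21,"tz":0.36,"ax":-0.01,"ay":-0.73,"az":0.64},
  ],
  hand=1,
  force=60,
)

```text
time: 4.42
tcp_pos: [0.5588, -0.3917, 0.2877]
eef_rot: [-0.856, -0.0, 0.141]
wrist_force: [0.6, -0.3, 0.2]
grip_width: -0.001
```

carry_out(
  targets=[
    {"tx":0.24,"ty":0.43,"tz":0.21,"ax":0.0,"ay":0.0,"az":0.0},
    {"tx":0.24,"ty":0.44,"tz":0.2,"ax":0.0,"ay":0.0,"az":0.0},
    {"tx":0.24,"ty":0.43,"tz":0.21,"ax":0.0,"ay":0.0,"az":0.0},
    {"tx":0.24,"ty":0.44,"tz":0.21,"ax":0.0,"ay":0.0,"az":0.0},
    {"tx":0.24,"ty":0.43,"tz":0.2,"ax":0.0,"ay":0.0,"az":0.0},
    {"tx":0.24,"ty":0.44,"tz":0.21,"ax":0.0,"ay":0.0,"az":0.0},
    {"tx":0.24,"ty":0.43,"tz":0.21,"ax":0.0,"ay":0.0,"az":0.0},
    {"tx":0.24,"ty":0.44,"tz":0.2,"ax":0.0,"ay":0.0,"az":0.0},
    {"tx":0.24,"ty":0.43,"tz":0.21,"ax":0.0,"ay":0.0,"az":0.0},
    {"tx":0.24,"ty":0.44,"tz":0.21,"ax":0.0,"ay":0.0,"az":0.0},
  ],
)

```text
time: 5.68
tcp_pos: [0.6657, -0.1094, 0.1725]
eef_rot: [-0.86, -0.003, 0.139]
wrist_force: [-0.4, -0.2, -0.3]
grip_width: -0.001
```

```bash
python3 - <<'E'
from h import *
s=get_state();print(s["joints"].round(2),s["tcp_pos"],s["wrist_force"],(Ro.from_euler("xyz",s["eef_rot"]).inv()*RP).magnitude())
A=pp(.131+.030,.063);p,R=plan(A,RP,6)
s=grab_frame("scene");t=grab_frame("top")
z=lambda i,x,y,w,h,k:cv2.resize(i[y:y+h,x:x+w],(w*k,h*k),interpolation=cv2.INTER_CUBIC)
cv2.imwrite("pics/c1.png",np.hstack([z(s["img"],290,110,150,150,2),z(t["img"],210,90,150,150,2)]))
E
```

```text
[-0.52  0.9   0.89  0.56  1.8  -0.66] [ 0.66565079 -0.10935926  0.17252882] [-0.39617476 -0.1929273  -0.25488367] 0.013070250619482186
[{"tx": 0.02, "ty": 0.4, "tz": -0.01, "ax": 0.02, "ay": -0.01, "az": 0.02}, {"tx": 0.01, "ty": 0.39, "tz": 0.0, "ax": 0.02, "ay": -0.01, "az": 0.02}, {"tx": 0.02, "ty": 0.4, "tz": -0.01, "ax": 0.02, "ay": -0.01, "az": 0.01}, {"tx": 0.02, "ty": 0.39, "tz": -0.01, "ax": 0.02, "ay": -0.01, "az": 0.02}, {"tx": 0.01, "ty": 0.4, "tz": -0.01, "ax": 0.02, "ay": -0.01, "az": 0.01}, {"tx": 0.02, "ty": 0.39, "tz": -0.01, "ax": 0.02, "ay": -0.01, "az": 0.02}]
max 0.4 end [ 0.6588 -0.0185  0.0631]
```

View pics/c1.png

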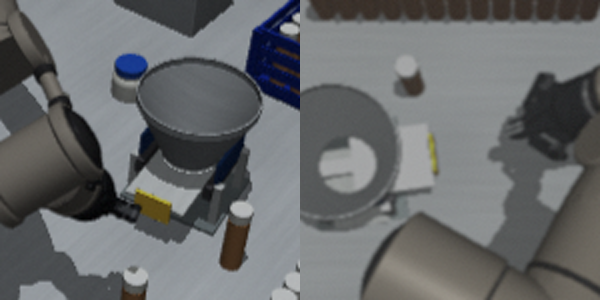

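The gripper is poised behind and above the yellow plate (plate at scene (367,213)), clear of the tubes. I'll descend along the lean.

carry_out(
  targets=[
    {"tx":0.02,"ty":0.4,"tz":-0.01,"ax":0.02,"ay":-0.01,"az":0.02},
    {"tx":0.01,"ty":0.39,"tz":0.0,"ax":0.02,"ay":-0.01,"az":0.02},
    {"tx":0.02,"ty":0.4,"tz":-0.01,"ax":0.02,"ay":-0.01,"az":0.01},
    {"tx":0.02,"ty":0.39,"tz":-0.01,"ax":0.02,"ay":-0.01,"az":0.02},
    {"tx":0.01,"ty":0.4,"tz":-0.01,"ax":0.02,"ay":-0.01,"az":0.01},
    {"tx":0.02,"ty":0.39,"tz":-0.01,"ax":0.02,"ay":-0.01,"az":0.02},
    {"tx":0.0,"ty":0.0,"tz":0.0,"ax":0.0,"ay":0.0,"az":0.0},
  ],
)

```text
time: 6.65
tcp_pos: [0.6577, -0.0188, 0.0626]
eef_rot: [-0.849, 0.003, 0.149]
wrist_force: [0.2, -1.1, 0.0]
grip_width: -0.001
```

```bash
python3 - <<'E'
from h import *
s=get_state();print(s["tcp_pos"],s["wrist_force"],"a",(s["tcp_pos"]-FO)@F,"lat",(s["tcp_pos"]-FO)@L,(Ro.from_euler("xyz",s["eef_rot"]).inv()*RP).magnitude())
plan(pp(.131-.0,.063),RP,6)
plan(pp(.131-.0,.063)+F*.04,RP,8,pp(.131-.0,.063),RP)
E
```

```text
[ 0.6577253  -0.01884981  0.06258963] [ 0.20867638 -1.13512462  0.00275337] a -0.1611977221035354 lat 0.001332404942123646 0.0035625407725157162
[{"tx": 0.0, "ty": 0.05, "tz": 0.06, "ax": 0.0, "ay": 0.0, "az": -0.01}, {"tx": 0.01, "ty": 0.06, "tz": 0.07, "ax": 0.0, "ay": 0.0, "az": -0.01}, {"tx": 0.0, "ty": 0.05, "tz": 0.06, "ax": -0.01, "ay": 0.0, "az": 0.0}, {"tx": 0.01, "ty": 0.06, "tz": 0.06, "ax": 0.0, "ay": 0.0, "az": -0.01}, {"tx": 0.0, "ty": 0.05, "tz": 0.07, "ax": -0.01, "ay": 0.0, "az": 0.0}, {"tx": 0.0, "ty": 0.06, "tz": 0.06, "ax": 0.0, "ay": -0.01, "az": -0.01}]
max 0.07 end [0.6545 0.0112 0.0628]
[{"tx": 0.0, "ty": 0.05, "tz": 0.06, "ax": 0.0, "ay": 0.0, "az": 0.0}, {"tx": 0.0, "ty": 0.06, "tz": 0.07, "ax": 0.0, "ay": 0.0, "az": 0.0}, {"tx": 0.0, "ty": 0.05, "tz": 0.06, "ax": 0.0, "ay": 0.0, "az": 0.0}, {"tx": 0.0, "ty": 0.06, "tz": 0.06, "ax": 0.0, "ay": 0.0, "az": 0.0}, {"tx": 0.0, "ty": 0.05, "tz": 0.06, "ax": 0.0, "ay": 0.0, "az": 0.0}, {"tx": 0.0, "ty": 0.06, "tz": 0.07, "ax": 0.0, "ay": 0.0, "az": 0.0}, {"tx": 0.0, "ty": 0.05, "tz": 0.06, "ax": 0.0, "ay": 0.0, "az": 0.0}, {"tx": 0.0, "ty": 0.06, "tz": 0.06, "ax": 0.0, "ay": 0.0, "az": 0.0}]
max 0.07 end [0.6488 0.0507 0.0629]
```

carry_out(
  targets=[
    {"tx":0.0,"ty":0.05,"tz":0.06,"ax":0.0,"ay":0.0,"az":0.0},
    {"tx":0.0,"ty":0.06,"tz":0.07,"ax":0.0,"ay":0.0,"az":0.0},
    {"tx":0.0,"ty":0.05,"tz":0.06,"ax":0.0,"ay":0.0,"az":0.0},
    {"tx":0.0,"ty":0.06,"tz":0.06,"ax":0.0,"ay":0.0,"az":0.0},
    {"tx":0.0,"ty":0.05,"tz":0.06,"ax":0.0,"ay":0.0,"az":0.0},
    {"tx":0.0,"ty":0.06,"tz":0.07,"ax":0.0,"ay":0.0,"az":0.0},
  ],
)

```text
time: 7.4
tcp_pos: [0.6546, 0.0099, 0.0638]
eef_rot: [-0.852, -0.001, 0.148]
wrist_force: [0.2, -6.1, 1.0]
grip_width: 0.0
```

carry_out(
  targets=[
    {"tx":0.0,"ty":0.05,"tz":0.06,"ax":0.0,"ay":0.0,"az":0.0},
    {"tx":0.0,"ty":0.06,"tz":0.07,"ax":0.0,"ay":0.0,"az":0.0},
    {"tx":0.0,"ty":0.05,"tz":0.06,"ax":0.0,"ay":0.0,"az":0.0},
    {"tx":0.0,"ty":0.06,"tz":0.06,"ax":0.0,"ay":0.0,"az":0.0},
    {"tx":0.0,"ty":0.05,"tz":0.06,"ax":0.0,"ay":0.0,"az":0.0},
    {"tx":0.0,"ty":0.06,"tz":0.07,"ax":0.0,"ay":0.0,"az":0.0},
  ],
)

```text
time: 8.15
tcp_pos: [0.6505, 0.0394, 0.0638]
eef_rot: [-0.852, -0.001, 0.147]
wrist_force: [1.6, -5.7, -0.7]
grip_width: 0.001
```

```bash
python3 - <<'E'
from h import *
s=get_state();print(s["tcp_pos"],s["wrist_force"],"a",(s["tcp_pos"]-FO)@F,"lat",(s["tcp_pos"]-FO)@L,"fF",s["wrist_force"]@F)
E
```

```text
[0.65046913 0.03944273 0.06380559] [ 1.60034082 -5.66561273 -0.67319794] a -0.10247133341898937 lat -3.982000781853847e-05 fF -5.839065825556074
```

carry_out(
  targets=[
    {"tx":0.0,"ty":0.05,"tz":0.06,"ax":0.0,"ay":0.0,"az":0.0},
    {"tx":0.0,"ty":0.06,"tz":0.06,"ax":0.0,"ay":0.0,"az":0.0},
    {"tx":0.0,"ty":0.03,"tz":0.03,"ax":0.0,"ay":0.0,"az":0.0},
    {"tx":0.0,"ty":0.03,"tz":0.03,"ax":0.0,"ay":0.0,"az":0.0},
  ],
)

```text
time: 8.65
tcp_pos: [0.6489, 0.0518, 0.0637]
eef_rot: [-0.856, -0.003, 0.146]
wrist_force: [-0.7, -15.1, 4.2]
grip_width: 0.003
```

carry_out(
  targets=[
    {"tx":0.0,"ty":0.02,"tz":0.02,"ax":0.0,"ay":0.0,"az":0.0},
    {"tx":0.0,"ty":0.02,"tz":0.03,"ax":0.0,"ay":0.0,"az":0.0},
  ],
)

```text
time: 8.9
tcp_pos: [0.6485, 0.0551, 0.0638]
eef_rot: [-0.856, -0.003, 0.145]
wrist_force: [0.4, -16.9, 3.0]
grip_width: 0.002
```

carry_out(
  targets=[
    {"tx":0.0,"ty":0.02,"tz":0.02,"ax":0.0,"ay":0.0,"az":0.0},
    {"tx":0.0,"ty":0.02,"tz":0.03,"ax":0.0,"ay":0.0,"az":0.0},
  ],
)

```text
time: 9.15
tcp_pos: [0.6476, 0.0607, 0.0638]
eef_rot: [-0.854, -0.002, 0.146]
wrist_force: [1.5, -7.7, 0.3]
grip_width: -0.002
```

carry_out(
  targets=[
    {"tx":0.0,"ty":0.02,"tz":0.02,"ax":0.0,"ay":0.0,"az":0.0},
  ],
)

```text
time: 9.28
tcp_pos: [0.6474, 0.0626, 0.0637]
eef_rot: [-0.853, -0.002, 0.146]
wrist_force: [1.1, -8.2, 0.9]
grip_width: 0.001
```

carry_out(
  targets=[
    {"tx":0.0,"ty":0.02,"tz":0.02,"ax":0.0,"ay":0.0,"az":0.0},
  ],
)

```text
time: 9.4
tcp_pos: [0.6469, 0.065, 0.0637]
eef_rot: [-0.852, -0.002, 0.147]
wrist_force: [1.0, -8.5, 2.8]
grip_width: -0.002
```

carry_out(
  targets=[
    {"tx":0.0,"ty":0.02,"tz":0.02,"ax":0.0,"ay":0.0,"az":0.0},
  ],
)

```text
time: 9.52
tcp_pos: [0.6467, 0.0664, 0.0638]
eef_rot: [-0.853, -0.002, 0.147]
wrist_force: [0.8, -10.3, 4.2]
grip_width: 0.001
```

carry_out(
  targets=[
    {"tx":0.0,"ty":0.02,"tz":0.02,"ax":0.0,"ay":0.0,"az":0.0},
  ],
)

```text
time: 9.65
tcp_pos: [0.6467, 0.0672, 0.0637]
eef_rot: [-0.854, -0.003, 0.146]
wrist_force: [-0.5, -14.3, 4.1]
grip_width: 0.0
```

carry_out(
  targets=[
    {"tx":0.0,"ty":0.02,"tz":0.02,"ax":0.0,"ay":0.0,"az":0.0},
  ],
)

```text
time: 9.78
tcp_pos: [0.6466, 0.0678, 0.0637]
eef_rot: [-0.856, -0.003, 0.146]
wrist_force: [-0.3, -18.5, 5.7]
grip_width: -0.002
```

carry_out(
  targets=[
    {"tx":0.0,"ty":0.02,"tz":0.02,"ax":0.0,"ay":0.0,"az":0.0},
  ],
)

```text
time: 9.9
tcp_pos: [0.6466, 0.0684, 0.0637]
eef_rot: [-0.857, -0.004, 0.145]
wrist_force: [-1.4, -23.9, 6.7]
grip_width: -0.0
```

One more small row gets past 24 N.

carry_out(
  targets=[
    {"tx":0.0,"ty":0.02,"tz":0.02,"ax":0.0,"ay":0.0,"az":0.0},
  ],
)

```text
time: 10.02
tcp_pos: [0.6465, 0.069, 0.0637]
eef_rot: [-0.859, -0.004, 0.145]
wrist_force: [-1.9, -28.0, 8.7]
grip_width: -0.006
```

```bash
python3 - <<'E'
from h import *
s=get_state();print(s["tcp_pos"],s["wrist_force"],"a",(s["tcp_pos"]-FO)@F,"fF",s["wrist_force"]@F)
# retreat: back along -F 20mm then along -d
p,R=plan(s["tcp_pos"]-F*.025,RP,4)
p,R=plan(p-PD*.16,RP,8,p,R)
q,R=plan(np.array([.458,-.2816,.22]),toolR([0,0,-1],[.388,.922,0]),14,p,R)
E
```

```text
[0.64651986 0.06901233 0.06367709] [ -1.86671663 -28.01355694   8.73760471] a -0.07264227245859654 fF -27.436796596039166
[{"tx": 0.0, "ty": -0.07, "tz": -0.08, "ax": 0.02, "ay": 0.0, "az": 0.01}, {"tx": 0.0, "ty": -0.07, "tz": -0.08, "ax": 0.03, "ay": 0.0, "az": 0.02}, {"tx": 0.0, "ty": -0.06, "tz": -0.08, "ax": 0.02, "ay": 0.01, "az": 0.01}, {"tx": 0.0, "ty": -0.07, "tz": -0.07, "ax": 0.03, "ay": 0.0, "az": 0.02}]
max 0.08 end [0.6501 0.0446 0.0637]
[{"tx": 0.0, "ty": -0.33, "tz": 0.0, "ax": 0.0, "ay": 0.0, "az": 0.0}, {"tx": 0.0, "ty": -0.34, "tz": 0.0, "ax": 0.0, "ay": 0.0, "az": 0.0}, {"tx": 0.0, "ty": -0.33, "tz": 0.0, "ax": 0.0, "ay": 0.0, "az": 0.0}, {"tx": 0.0, "ty": -0.33, "tz": 0.0, "ax": 0.0, "ay": 0.0, "az": 0.0}, {"tx": 0.0, "ty": -0.34, "tz": 0.0, "ax": 0.0, "ay": 0.0, "az": 0.0}, {"tx": 0.0, "ty": -0.33, "tz": 0.0, "ax": 0.0, "ay": 0.0, "az": 0.0}, {"tx": 0.0, "ty": -0.33, "tz": 0.0, "ax": 0.0, "ay": 0.0, "az": 0.0}, {"tx": 0.0, "ty": -0.34, "tz": 0.0, "ax": 0.0, "ay": 0.0, "az": 0.0}]
max 0.34 end [ 0.6656 -0.0599  0.1841]
[{"tx": -0.28, "ty": -0.18, "tz": -0.14, "ax
[... 392 characters left out ...]
x": -0.58, "ay": -0.87, "az": 0.33}, {"tx": -0.35, "ty": -0.1, "tz": -0.05, "ax": -0.59, "ay": -0.88, "az": 0.33}, {"tx": -0.35, "ty": -0.09, "tz": -0.03, "ax": -0.59, "ay": -0.87, "az": 0.33}, {"tx": -0.36, "ty": -0.08, "tz": 0.0, "ax": -0.58, "ay": -0.88, "az": 0.33}, {"tx": -0.35, "ty": -0.08, "tz": 0.01, "ax": -0.59, "ay": -0.87, "az": 0.33}]
[{"tx": -0.36, "ty": -0.06, "tz": 0.04, "ax": -0.58, "ay": -0.88, "az": 0.32}, {"tx": -0.35, "ty": -0.06, "tz": 0.06, "ax": -0.59, "ay": -0.87, "az": 0.33}, {"tx": -0.35, "ty": -0.05, "tz": 0.08, "ax": -0.58, "ay": -0.88, "az": 0.33}, {"tx": -0.35, "ty": -0.04, "tz": 0.11, "ax": -0.59, "ay": -0.87, "az": 0.32}]
max 0.88 end [ 0.4578 -0.2815  0.2198]
```

The force rose (about 17 N), dropped (7.7 N, the click) and climbed again on the buffer to 27 N, so the gate should be latched. I'll retreat.

carry_out(
  targets=[
    {"tx":0.0,"ty":-0.07,"tz":-0.08,"ax":0.0,"ay":0.0,"az":0.0},
    {"tx":0.0,"ty":-0.07,"tz":-0.08,"ax":0.0,"ay":0.0,"az":0.0},
    {"tx":0.0,"ty":-0.06,"tz":-0.08,"ax":0.0,"ay":0.0,"az":0.0},
    {"tx":0.0,"ty":-0.07,"tz":-0.07,"ax":0.0,"ay":0.0,"az":0.0},
  ],
)

```text
time: 10.52
tcp_pos: [0.6482, 0.0504, 0.0626]
eef_rot: [-0.849, 0.001, 0.149]
wrist_force: [0.5, 0.2, 0.1]
grip_width: -0.001
```

carry_out(
  targets=[
    {"tx":0.0,"ty":-0.33,"tz":0.0,"ax":0.0,"ay":0.0,"az":0.0},
    {"tx":0.0,"ty":-0.34,"tz":0.0,"ax":0.0,"ay":0.0,"az":0.0},
    {"tx":0.0,"ty":-0.33,"tz":0.0,"ax":0.0,"ay":0.0,"az":0.0},
    {"tx":0.0,"ty":-0.33,"tz":0.0,"ax":0.0,"ay":0.0,"az":0.0},
    {"tx":0.0,"ty":-0.34,"tz":0.0,"ax":0.0,"ay":0.0,"az":0.0},
    {"tx":0.0,"ty":-0.33,"tz":0.0,"ax":0.0,"ay":0.0,"az":0.0},
    {"tx":0.0,"ty":-0.33,"tz":0.0,"ax":0.0,"ay":0.0,"az":0.0},
    {"tx":0.0,"ty":-0.34,"tz":0.0,"ax":0.0,"ay":0.0,"az":0.0},
  ],
)

```text
time: 11.52
tcp_pos: [0.6641, -0.0554, 0.1849]
eef_rot: [-0.851, -0.001, 0.148]
wrist_force: [0.5, 0.4, 0.3]
grip_width: 0.003
```

```bash
python3 - <<'E'
from h import *
s=grab_frame("scene");t=grab_frame("top")
z=lambda i,x,y,w,h,k:cv2.resize(i[y:y+h,x:x+w],(w*k,h*k),interpolation=cv2.INTER_CUBIC)
cv2.imwrite("pics/c2.png",np.hstack([z(s["img"],330,130,100,100,4),z(t["img"],170,115,100,100,4)]))
H=np.array([.922,-.388,0])
q,R=plan(np.array([.4347,-.272,.20]),toolR([0,0,-1],[.388,.922,0]),15)
E
```

```text
[{"tx": -0.29, "ty": -0.14, "tz": -0.14, "ax": -0.54, "ay": -0.82, "az": 0.31}, {"tx": -0.3, "ty": -0.14, "tz": -0.13, "ax": -0.54, "ay": -0.82, "az": 0.31}, {"tx": -0.31, "ty": -0.11, "tz": -0.11, "ax": -0.54, "ay": -0.81, "az": 0.31}, {"tx": -0.32, "ty": -0.11, "tz": -0.09, "ax": -0.54, "ay": -0.82, "az": 0.31}, {"tx": -0.33, "ty": -0.09, "tz": -0.08, "ax": -0.54, "ay": -0.81, "az": 0.31}, {"tx": -0.33, "ty": -0.09, "tz": -0.06, "ax": -0.54, "ay": -0.82, "az": 0.31}, {"tx": -0.34, "ty": -0.07, "tz": -0.04, "ax": -0.54, "ay": -0.81, "az": 0.31}, {"tx": -0.35, "ty": -0.06, "tz": -0.03, "ax": -0.54, "ay": -0.81, "az": 0.31}, {"tx": -0.34, "ty": -0.05, "tz": 0.0, "ax": -0.54, "ay": -0.82, "az": 0.31}, {"tx": -0.35, "ty": -0.05, "tz": 0.02, "ax": -0.55, "ay": -0.81, "az": 0.31}]
[{"tx": -0.35, "ty": -0.04, "tz": 0.04, "ax": -0.54, "ay": -0.82, "az": 0.31}, {"tx": -0.34, "ty": -0.03, "tz": 0.06, "ax": -0.55, "ay": -0.81, "az": 0.31}, {"tx": -0.34, "ty": -0.02, "tz": 0.08, "ax": -0.54, "ay": -0.82, "az": 0.31}, {"tx": -0.34, "ty": -0.02, "tz": 0.1, "ax": -0.55, "ay": -0.81, "az": 0.31}, {"tx": -0.33, "ty": -0.02, "tz": 0.12, "ax": -0.54, "ay": -0.82, "az": 0.31}]
max 0.82 end [ 0.4347 -0.2722  0.1998]
```

View pics/c2.png

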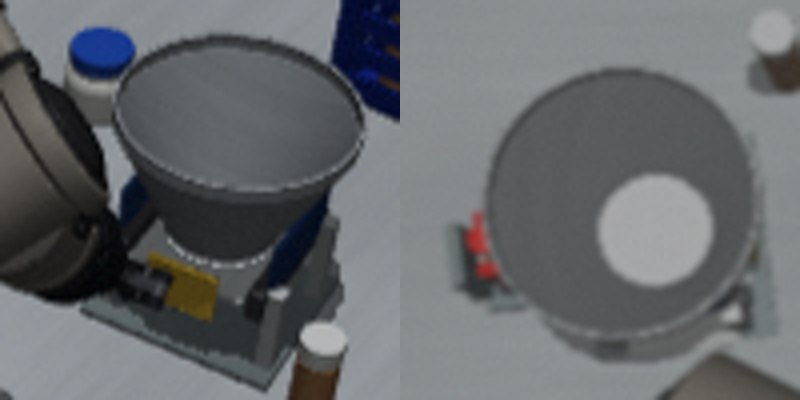

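The plate is pushed in (crop (185,285)) and the throat is shut (uniform disc at top). The red knob shows behind it at crop (480,245). Next is the dipper grasp.

carry_out(
  targets=[
    {"tx":-0.29,"ty":-0.14,"tz":-0.14,"ax":-0.54,"ay":-0.82,"az":0.31},
    {"tx":-0.3,"ty":-0.14,"tz":-0.13,"ax":-0.54,"ay":-0.82,"az":0.31},
    {"tx":-0.31,"ty":-0.11,"tz":-0.11,"ax":-0.54,"ay":-0.81,"az":0.31},
    {"tx":-0.32,"ty":-0.11,"tz":-0.09,"ax":-0.54,"ay":-0.82,"az":0.31},
    {"tx":-0.33,"ty":-0.09,"tz":-0.08,"ax":-0.54,"ay":-0.81,"az":0.31},
    {"tx":-0.33,"ty":-0.09,"tz":-0.06,"ax":-0.54,"ay":-0.82,"az":0.31},
    {"tx":-0.34,"ty":-0.07,"tz":-0.04,"ax":-0.54,"ay":-0.81,"az":0.31},
    {"tx":-0.35,"ty":-0.06,"tz":-0.03,"ax":-0.54,"ay":-0.81,"az":0.31},
    {"tx":-0.34,"ty":-0.05,"tz":0.0,"ax":-0.54,"ay":-0.82,"az":0.31},
    {"tx":-0.35,"ty":-0.05,"tz":0.02,"ax":-0.55,"ay":-0.81,"az":0.31},
  ],
)

```text
time: 12.88
tcp_pos: [0.5102, -0.1982, 0.1931]
eef_rot: [-1.333, -0.084, 0.838]
wrist_force: [0.4, -0.3, 0.1]
grip_width: -0.002
```

carry_out(
  targets=[
    {"tx":-0.35,"ty":-0.04,"tz":0.04,"ax":-0.54,"ay":-0.82,"az":0.31},
    {"tx":-0.34,"ty":-0.03,"tz":0.06,"ax":-0.55,"ay":-0.81,"az":0.31},
    {"tx":-0.34,"ty":-0.02,"tz":0.08,"ax":-0.54,"ay":-0.82,"az":0.31},
    {"tx":-0.34,"ty":-0.02,"tz":0.1,"ax":-0.55,"ay":-0.81,"az":0.31},
    {"tx":-0.33,"ty":-0.02,"tz":0.12,"ax":-0.54,"ay":-0.82,"az":0.31},
    {"tx":0.0,"ty":0.0,"tz":0.0,"ax":0.0,"ay":0.0,"az":0.0},
  ],
  hand=0,
)

```text
time: 13.62
tcp_pos: [0.4333, -0.2703, 0.1981]
eef_rot: [-1.566, -0.001, 1.173]
wrist_force: [0.1, 0.3, -0.6]
grip_width: 0.998
```

```bash
python3 - <<'E'
from h import *
s=get_state();print(s["joints"].round(2),s["tcp_pos"],s["eef_rot"],s["grip_width"],s["time"])
w=grab_frame("wrist");cv2.imwrite("pics/w2.png",w["img"])
q,R=plan(np.array([.4347,-.272,.043]),toolR([0,0,-1],[.388,.922,0]),8)
E
```

```text
[-0.71  0.35  1.61 -0.    1.19 -1.88] [ 0.43328191 -0.27028667  0.19813568] [-1.56573546e+00 -5.84834492e-04  1.17264672e+00] 0.9976324884818516 13.625
[{"tx": 0.0, "ty": 0.32, "tz": 0.0, "ax": -0.01, "ay": 0.0, "az": 0.0}, {"tx": -0.01, "ty": 0.33, "tz": -0.01, "ax": -0.01, "ay": 0.0, "az": 0.0}, {"tx": 0.0, "ty": 0.32, "tz": 0.0, "ax": -0.01, "ay": 0.0, "az": 0.0}, {"tx": 0.0, "ty": 0.32, "tz": -0.01, "ax": -0.01, "ay": 0.0, "az": 0.0}, {"tx": -0.01, "ty": 0.33, "tz": 0.0, "ax": -0.01, "ay": 0.0, "az": 0.0}, {"tx": 0.0, "ty": 0.32, "tz": 0.0, "ax": 0.0, "ay": 0.0, "az": 0.0}, {"tx": 0.0, "ty": 0.32, "tz": -0.01, "ax": -0.01, "ay": 0.0, "az": 0.01}, {"tx": -0.01, "ty": 0.32, "tz": 0.0, "ax": 0.0, "ay": 0.0, "az": 0.0}]
max 0.33 end [ 0.4347 -0.2722  0.0433]
```

View pics/w2.png

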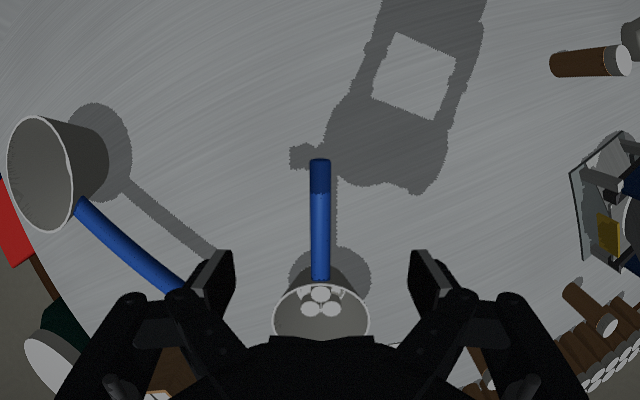

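The small dipper's handle (320,160–280) is centred between the fingers, and the larger dipper's handle stays well left of the left finger. I'll descend and grip.

carry_out(
  targets=[
    {"tx":0.0,"ty":0.32,"tz":0.0,"ax":-0.01,"ay":0.0,"az":0.0},
    {"tx":-0.01,"ty":0.33,"tz":-0.01,"ax":-0.01,"ay":0.0,"az":0.0},
    {"tx":0.0,"ty":0.32,"tz":0.0,"ax":-0.01,"ay":0.0,"az":0.0},
    {"tx":0.0,"ty":0.32,"tz":-0.01,"ax":-0.01,"ay":0.0,"az":0.0},
    {"tx":-0.01,"ty":0.33,"tz":0.0,"ax":-0.01,"ay":0.0,"az":0.0},
    {"tx":0.0,"ty":0.32,"tz":0.0,"ax":0.0,"ay":0.0,"az":0.0},
    {"tx":0.0,"ty":0.32,"tz":-0.01,"ax":-0.01,"ay":0.0,"az":0.01},
    {"tx":-0.01,"ty":0.32,"tz":0.0,"ax":0.0,"ay":0.0,"az":0.0},
    {"tx":0.0,"ty":0.0,"tz":0.0,"ax":0.0,"ay":0.0,"az":0.0},
  ],
)

```text
time: 14.8
tcp_pos: [0.4347, -0.2716, 0.0415]
eef_rot: [-1.567, -0.001, 1.174]
wrist_force: [-0.5, -0.4, 0.6]
grip_width: 1.0
```

carry_out(
  targets=[
    {"tx":0.0,"ty":0.0,"tz":0.0,"ax":0.0,"ay":0.0,"az":0.0},
    {"tx":0.0,"ty":0.0,"tz":0.0,"ax":0.0,"ay":0.0,"az":0.0},
    {"tx":0.0,"ty":0.0,"tz":0.0,"ax":0.0,"ay":0.0,"az":0.0},
    {"tx":0.0,"ty":0.0,"tz":0.0,"ax":0.0,"ay":0.0,"az":0.0},
    {"tx":0.0,"ty":0.0,"tz":0.0,"ax":0.0,"ay":0.0,"az":0.0},
    {"tx":0.0,"ty":0.0,"tz":0.0,"ax":0.0,"ay":0.0,"az":0.0},
  ],
  hand=1,
  force=100,
)

```text
time: 15.55
tcp_pos: [0.4348, -0.2726, 0.043]
eef_rot: [-1.57, 0.0, 1.174]
wrist_force: [-1.6, -0.2, 1.7]
grip_width: 0.203
```

```bash
cat >> h.py <<'E'
PH=np.deg2rad(12.5);HP=np.array([np.cos(PH),np.sin(PH),0]);LP=np.array([-HP[1],HP[0],0]);Z=np.array([0,0,1.])
def pour(th,cup):  # tool pose with cup axis point on handle axis at `cup`, rolled th
    d=-Z*np.cos(th)+LP*np.sin(th);x=LP*np.cos(th)+Z*np.sin(th)
    return np.array(cup)-HP*.145+d*.019,toolR(d,x)
E
python3 - <<'E'
from h import *
s=get_state();print(s["tcp_pos"],s["eef_rot"],s["wrist_force"],s["grip_width"])
R0=Ro.from_euler("xyz",s["eef_rot"])
p,R=plan(s["tcp_pos"]+[0,0,.19],R0,10)
M=FO+LP*.035
q,RQ=pour(0,[M[0]-.0,M[1],.31]);print(q)
p,R=plan(q,RQ,16,p,R)
E
```

```text
[ 0.434778   -0.27264342  0.04304333] [-1.57047959e+00  3.44142977e-04  1.17413639e+00] [-1.56028375 -0.18053412  1.6654513 ] 0.20311136913109007
[{"tx": 0.0, "ty": -0.32, "tz": 0.0, "ax": 0.0, "ay": 0.0, "az": 0.0}, {"tx": 0.0, "ty": -0.31, "tz": 0.0, "ax": 0.0, "ay": 0.0, "az": 0.0}, {"tx": 0.0, "ty": -0.32, "tz": 0.0, "ax": 0.0, "ay": 0.0, "az": 0.0}, {"tx": 0.0, "ty": -0.32, "tz": 0.0, "ax": 0.0, "ay": 0.0, "az": 0.0}, {"tx": 0.0, "ty": -0.31, "tz": 0.0, "ax": 0.0, "ay": 0.0, "az": 0.0}, {"tx": 0.0, "ty": -0.32, "tz": 0.0, "ax": 0.0, "ay": 0.0, "az": 0.0}, {"tx": 0.0, "ty": -0.32, "tz": 0.0, "ax": 0.0, "ay": 0.0, "az": 0.0}, {"tx": 0.0, "ty": -0.31, "tz": 0.0, "ax": 0.0, "ay": 0.0, "az": 0.0}, {"tx": 0.0, "ty": -0.32, "tz": 0.0, "ax": 0.0, "ay": 0.0, "az": 0.0}, {"tx": 0.0, "ty": -0.32, "tz": 0.0, "ax": 0.0, "ay": 0.0, "az": 0.0}]
max 0.32 end [ 0.4349 -0.2726  0.2332]
[0.48626169 0.14358662 0.291     ]
[{"tx": 0.42, "ty": -0.06, "tz": 0.12, "ax": 0.0, "ay": -0.48, "az": 0.0}, {"tx": 0.43, "ty": -0.06, "tz": 0.1, "ax": 0.0, "ay": -0.48, "az": 0.0}, {"tx": 0.42, "ty": -0.06, "tz":
[... 350 characters left out ...]
, "ty": -0.06, "tz": 0.0, "ax": 0.0, "ay": -0.48, "az": 0.0}, {"tx": 0.43, "ty": -0.06, "tz": -0.01, "ax": 0.0, "ay": -0.48, "az": 0.0}, {"tx": 0.44, "ty": -0.06, "tz": -0.03, "ax": 0.0, "ay": -0.48, "az": 0.0}]
[{"tx": 0.43, "ty": -0.06, "tz": -0.05, "ax": 0.0, "ay": -0.48, "az": 0.0}, {"tx": 0.44, "ty": -0.06, "tz": -0.07, "ax": 0.0, "ay": -0.48, "az": 0.0}, {"tx": 0.42, "ty": -0.06, "tz": -0.08, "ax": 0.0, "ay": -0.48, "az": 0.0}, {"tx": 0.43, "ty": -0.06, "tz": -0.09, "ax": 0.0, "ay": -0.48, "az": 0.0}, {"tx": 0.42, "ty": -0.06, "tz": -0.12, "ax": 0.0, "ay": -0.48, "az": 0.0}, {"tx": 0.42, "ty": -0.06, "tz": -0.13, "ax": -0.01, "ay": -0.49, "az": 0.0}]
max 0.49 end [0.4864 0.1436 0.2907]
```

carry_out(
  targets=[
    {"tx":0.0,"ty":-0.12,"tz":0.0,"ax":0.0,"ay":0.0,"az":0.0},
    {"tx":0.0,"ty":-0.31,"tz":0.0,"ax":0.0,"ay":0.0,"az":0.0},
    {"tx":0.0,"ty":-0.32,"tz":0.0,"ax":0.0,"ay":0.0,"az":0.0},
    {"tx":0.0,"ty":-0.32,"tz":0.0,"ax":0.0,"ay":0.0,"az":0.0},
    {"tx":0.0,"ty":-0.41,"tz":0.0,"ax":0.0,"ay":0.0,"az":0.0},
    {"tx":0.0,"ty":-0.42,"tz":0.0,"ax":0.0,"ay":0.0,"az":0.0},
    {"tx":0.0,"ty":-0.32,"tz":0.0,"ax":0.0,"ay":0.0,"az":0.0},
    {"tx":0.0,"ty":-0.31,"tz":0.0,"ax":0.0,"ay":0.0,"az":0.0},
    {"tx":0.0,"ty":-0.32,"tz":0.0,"ax":0.0,"ay":0.0,"az":0.0},
    {"tx":0.0,"ty":-0.32,"tz":0.0,"ax":0.0,"ay":0.0,"az":0.0},
  ],
)

```text
time: 16.8
tcp_pos: [0.4345, -0.2722, 0.2337]
eef_rot: [-1.569, 0.0, 1.174]
wrist_force: [0.1, 0.2, -3.2]
grip_width: 0.203
```

```bash
python3 - <<'E'
from h import *
s=grab_frame("scene")
st=get_state();print(st["tcp_pos"],st["wrist_force"],st["torque"],st["grip_width"])
cv2.imwrite("pics/s3.png",cv2.resize(s["img"][130:330,100:400],(600,400)))
E
```

```text
[ 0.43545835 -0.27304302  0.23629939] [ 0.64553335 -0.90641634  1.06498403] [ 0.06539127  0.0840018  -0.02428684] 0.20198390027989097
```

View pics/s3.png

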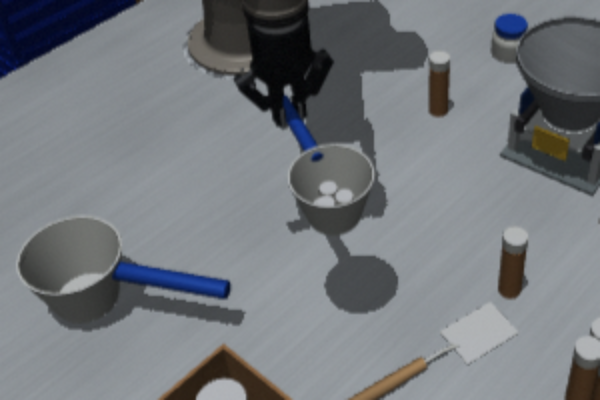

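The dipper is lifted and level (cup at crop (330,185)), with the caps inside. I'll carry it to the funnel.

carry_out(
  targets=[
    {"tx":0.42,"ty":-0.06,"tz":0.12,"ax":0.0,"ay":-0.48,"az":0.0},
    {"tx":0.43,"ty":-0.06,"tz":0.1,"ax":0.0,"ay":-0.48,"az":0.0},
    {"tx":0.42,"ty":-0.06,"tz":0.09,"ax":0.0,"ay":-0.48,"az":0.0},
    {"tx":0.43,"ty":-0.06,"tz":0.06,"ax":0.0,"ay":-0.48,"az":0.0},
    {"tx":0.44,"ty":-0.06,"tz":0.06,"ax":0.0,"ay":-0.48,"az":0.0},
    {"tx":0.43,"ty":-0.06,"tz":0.03,"ax":0.0,"ay":-0.48,"az":0.0},
    {"tx":0.44,"ty":-0.06,"tz":0.02,"ax":0.0,"ay":-0.48,"az":0.0},
    {"tx":0.44,"ty":-0.06,"tz":0.0,"ax":0.0,"ay":-0.48,"az":0.0},
    {"tx":0.43,"ty":-0.06,"tz":-0.01,"ax":0.0,"ay":-0.48,"az":0.0},
    {"tx":0.44,"ty":-0.06,"tz":-0.03,"ax":0.0,"ay":-0.48,"az":0.0},
  ],
)

```text
time: 18.1
tcp_pos: [0.4665, -0.0115, 0.2687]
eef_rot: [-1.569, 0.0, 1.559]
wrist_force: [0.4, -1.0, -0.9]
grip_width: 0.199
```

carry_out(
  targets=[
    {"tx":0.43,"ty":-0.06,"tz":-0.05,"ax":0.0,"ay":-0.48,"az":0.0},
    {"tx":0.44,"ty":-0.06,"tz":-0.07,"ax":0.0,"ay":-0.48,"az":0.0},
    {"tx":0.42,"ty":-0.06,"tz":-0.08,"ax":0.0,"ay":-0.48,"az":0.0},
    {"tx":0.43,"ty":-0.06,"tz":-0.09,"ax":0.0,"ay":-0.48,"az":0.0},
    {"tx":0.42,"ty":-0.06,"tz":-0.12,"ax":0.0,"ay":-0.48,"az":0.0},
    {"tx":0.42,"ty":-0.06,"tz":-0.13,"ax":-0.01,"ay":-0.49,"az":0.0},
    {"tx":0.0,"ty":0.0,"tz":0.0,"ax":0.0,"ay":0.0,"az":0.0},
  ],
)

```text
time: 18.98
tcp_pos: [0.4861, 0.145, 0.2902]
eef_rot: [-1.57, -0.0, 1.792]
wrist_force: [-0.0, -0.4, -1.8]
grip_width: 0.2
```

```bash
python3 - <<'E'
from h import *
s=get_state();print(s["joints"].round(2),s["tcp_pos"],s["eef_rot"])
t=grab_frame("top");cv2.imwrite("pics/t4.png",cv2.resize(t["img"][80:280,150:400],(500,400)))
M=FO+LP*.035
def path(ths,zs,n,p=None,R=None):
    for th,z in zip(ths,zs):
        q,RQ=pour(np.deg2rad(th),[M[0],M[1],z]); p,R=plan(q,RQ,n,p,R)
    return p,R
path([50,80],[.30,.285],10 and 7)
E
```

```text
[ 0.14  0.27  1.46  0.    1.41 -1.65] [0.48605521 0.14497528 0.29015857] [-1.57031302e+00 -2.50508895e-04  1.79188467e+00]
[{"tx": 0.03, "ty": 0.01, "tz": 0.0, "ax": 0.0, "ay": 0.0, "az": -1.56}, {"tx": 0.04, "ty": 0.01, "tz": 0.0, "ax": 0.0, "ay": 0.0, "az": -1.56}, {"tx": 0.03, "ty": 0.01, "tz": 0.0, "ax": 0.0, "ay": 0.0, "az": -1.56}, {"tx": 0.03, "ty": 0.02, "tz": 0.0, "ax": -0.01, "ay": 0.0, "az": -1.56}, {"tx": 0.03, "ty": 0.02, "tz": 0.0, "ax": 0.0, "ay": 0.0, "az": -1.56}, {"tx": 0.02, "ty": 0.02, "tz": 0.0, "ax": -0.01, "ay": 0.0, "az": -1.56}, {"tx": 0.02, "ty": 0.03, "tz": 0.0, "ax": 0.0, "ay": 0.01, "az": -1.55}]
max 1.56 end [0.4829 0.1579 0.2876]
[{"tx": 0.0, "ty": 0.02, "tz": 0.0, "ax": 0.0, "ay": 0.0, "az": -0.94}, {"tx": -0.01, "ty": 0.01, "tz": 0.0, "ax": 0.0, "ay": 0.0, "az": -0.93}, {"tx": -0.01, "ty": 0.02, "tz": 0.0, "ax": 0.0, "ay": 0.0, "az": -0.94}, {"tx": 0.0, "ty": 0.01, "tz": 0.0, "ax": 0.0, "ay": 0.0, "az": -0.93}, {"tx": -0.01, "ty": 0.02, "tz": 0.0, "ax": 0.0, "ay": 0.0, "az": -0.94}, {"tx": -0.01, "ty": 0.01, "tz": 0.0, "ax": 0.0, "ay": 0.0, "az": -0.93}, {"tx": -0.02, "ty": 0.01, "tz": 0.0, "ax": 0.0, "ay": 0.0, "az": -0.94}]
max 0.94 end [0.482  0.1616 0.2815]
```

View pics/t4.png

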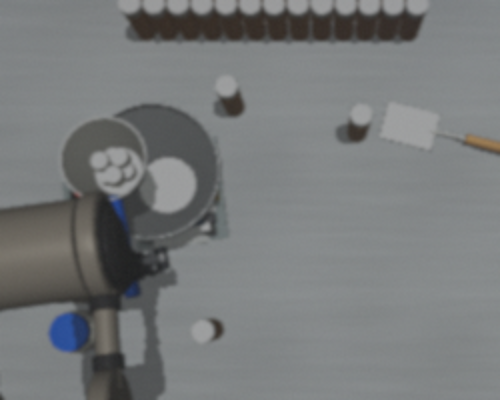

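```bash
python3 - <<'E'
from h import *
t=grab_frame("top");c=atz(t,(202,158.5),.324);print(c,(c-FO)@HP,(c-FO)@LP)
M=FO+LP*.035
p=R=None
for th,z in ((40,.31),(80,.285)):
        q,RQ=pour(np.deg2rad(th),[M[0],M[1],z]); p,R=plan(q,RQ,10,p,R)
E
```

```text
[0.62520623 0.17406213 0.324     ] -0.002752893757054116 0.03468001606194524
[{"tx": 0.02, "ty": -0.01, "tz": 0.0, "ax": 0.0, "ay": 0.0, "az": -0.87}, {"tx": 0.02, "ty": -0.01, "tz": 0.0, "ax": 0.0, "ay": 0.0, "az": -0.87}, {"tx": 0.02, "ty": 0.0, "tz": 0.0, "ax": 0.0, "ay": 0.0, "az": -0.87}, {"tx": 0.02, "ty": -0.01, "tz": 0.0, "ax": 0.0, "ay": 0.0, "az": -0.87}, {"tx": 0.03, "ty": 0.0, "tz": 0.0, "ax": 0.0, "ay": 0.0, "az": -0.88}, {"tx": 0.02, "ty": 0.0, "tz": 0.0, "ax": 0.0, "ay": 0.0, "az": -0.87}, {"tx": 0.02, "ty": 0.0, "tz": 0.0, "ax": 0.0, "ay": 0.0, "az": -0.88}, {"tx": 0.02, "ty": 0.0, "tz": 0.0, "ax": -0.01, "ay": 0.0, "az": -0.87}, {"tx": 0.03, "ty": 0.0, "tz": -0.01, "ax": 0.0, "ay": 0.0, "az": -0.88}, {"tx": 0.02, "ty": 0.01, "tz": 0.0, "ax": -0.01, "ay": 0.0, "az": -0.87}]
max 0.88 end [0.4838 0.1557 0.2955]
[{"tx": -0.01, "ty": 0.02, "tz": 0.0, "ax": 0.0, "ay": 0.0, "az": -0.87}, {"tx": -0.01, "ty": 0.03, "tz": 0.0, "ax": 0.0, "ay": 0.0, "az": -0.87}, {"tx": -0.01, "ty": 0.02, "tz": 0.0, "ax": 0.0, "ay": 0.0, "az": -0.87}, {"tx": -0.01, "ty": 0.02, "tz": 0.0, "ax": 0.0, "ay": 0.0, "az": -0.87}, {"tx": -0.01, "ty": 0.03, "tz": 0.0, "ax": 0.0, "ay": 0.0, "az": -0.87}, {"tx": -0.01, "ty": 0.02, "tz": 0.0, "ax": 0.0, "ay": 0.0, "az": -0.88}, {"tx": -0.02, "ty": 0.02, "tz": 0.0, "ax": 0.0, "ay": 0.0, "az": -0.87}, {"tx": -0.02, "ty": 0.01, "tz": 0.0, "ax": 0.0, "ay": 0.0, "az": -0.88}, {"tx": -0.02, "ty": 0.02, "tz": 0.0, "ax": 0.0, "ay": 0.0, "az": -0.87}, {"tx": -0.02, "ty": 0.02, "tz": 0.0, "ax": 0.0, "ay": 0.0, "az": -0.88}]
max 0.88 end [0.4825 0.162  0.2814]
```

The cup is measured 35 mm left of the mouth's axis, as planned. I'll roll it to 40° first.

carry_out(
  targets=[
    {"tx":0.02,"ty":-0.01,"tz":0.0,"ax":0.0,"ay":0.0,"az":-0.87},
    {"tx":0.02,"ty":-0.01,"tz":0.0,"ax":0.0,"ay":0.0,"az":-0.87},
    {"tx":0.02,"ty":0.0,"tz":0.0,"ax":0.0,"ay":0.0,"az":-0.87},
    {"tx":0.02,"ty":-0.01,"tz":0.0,"ax":0.0,"ay":0.0,"az":-0.87},
    {"tx":0.03,"ty":0.0,"tz":0.0,"ax":0.0,"ay":0.0,"az":-0.88},
    {"tx":0.02,"ty":0.0,"tz":0.0,"ax":0.0,"ay":0.0,"az":-0.87},
    {"tx":0.02,"ty":0.0,"tz":0.0,"ax":0.0,"ay":0.0,"az":-0.88},
    {"tx":0.02,"ty":0.0,"tz":0.0,"ax":0.0,"ay":0.0,"az":-0.87},
    {"tx":0.03,"ty":0.0,"tz":-0.01,"ax":0.0,"ay":0.0,"az":-0.88},
    {"tx":0.02,"ty":0.01,"tz":0.0,"ax":0.0,"ay":0.0,"az":-0.87},
    {"tx":0.0,"ty":0.0,"tz":0.0,"ax":0.0,"ay":0.0,"az":0.0},
  ],
)

```text
$.targets: bad value
```

```bash
python3 - <<'E'
from h import *
s=get_state();print(s["joints"].round(2),s["tcp_pos"],s["eef_rot"],s["wrist_force"])
M=FO+LP*.035
p=R=None
for th,z in ((40,.31),(80,.285)):
        q,RQ=pour(np.deg2rad(th),[M[0],M[1],z]); p,R=plan(q,RQ,10,p,R)
E
```

```text
[ 0.14  0.27  1.47 -0.    1.41 -1.65] [0.48594532 0.14343958 0.29004284] [-1.56972339e+00  4.68382544e-04  1.78959795e+00] [ 0.17406448 -0.01848057 -2.67086817]
[{"tx": 0.02, "ty": -0.01, "tz": 0.0, "ax": 0.0, "ay": 0.0, "az": -0.87}, {"tx": 0.02, "ty": -0.01, "tz": 0.0, "ax": 0.0, "ay": 0.0, "az": -0.87}, {"tx": 0.02, "ty": 0.0, "tz": 0.0, "ax": 0.0, "ay": 0.0, "az": -0.87}, {"tx": 0.02, "ty": -0.01, "tz": 0.0, "ax": 0.0, "ay": 0.0, "az": -0.87}, {"tx": 0.03, "ty": 0.0, "tz": 0.0, "ax": 0.0, "ay": 0.0, "az": -0.88}, {"tx": 0.02, "ty": 0.0, "tz": 0.0, "ax": 0.0, "ay": 0.0, "az": -0.87}, {"tx": 0.02, "ty": 0.0, "tz": 0.0, "ax": 0.0, "ay": 0.0, "az": -0.88}, {"tx": 0.02, "ty": 0.0, "tz": 0.0, "ax": -0.01, "ay": 0.0, "az": -0.87}, {"tx": 0.03, "ty": 0.0, "tz": -0.01, "ax": 0.0, "ay": 0.0, "az": -0.88}, {"tx": 0.02, "ty": 0.01, "tz": 0.0, "ax": -0.01, "ay": 0.0, "az": -0.87}]
max 0.88 end [0.4838 0.1557 0.2955]
[{"tx": -0.01, "ty": 0.02, "tz": 0.0, "ax": 0.0, "ay": 0.0, "az": -0.87}, {"tx": -0.01, "ty": 0.03, "tz": 0.0, "ax": 0.0, "ay": 0.0, "az": -0.87}, {"tx": -0.01, "ty": 0.02, "tz": 0.0, "ax": 0.0, "ay": 0.0, "az": -0.87}, {"tx": -0.01, "ty": 0.02, "tz": 0.0, "ax": 0.0, "ay": 0.0, "az": -0.87}, {"tx": -0.01, "ty": 0.03, "tz": 0.0, "ax": 0.0, "ay": 0.0, "az": -0.87}, {"tx": -0.01, "ty": 0.02, "tz": 0.0, "ax": 0.0, "ay": 0.0, "az": -0.88}, {"tx": -0.02, "ty": 0.02, "tz": 0.0, "ax": 0.0, "ay": 0.0, "az": -0.87}, {"tx": -0.02, "ty": 0.01, "tz": 0.0, "ax": 0.0, "ay": 0.0, "az": -0.88}, {"tx": -0.02, "ty": 0.02, "tz": 0.0, "ax": 0.0, "ay": 0.0, "az": -0.87}, {"tx": -0.02, "ty": 0.02, "tz": 0.0, "ax": 0.0, "ay": 0.0, "az": -0.88}]
max 0.88 end [0.4825 0.162  0.2814]
```

That call had eleven rows and was refused. I'll send ten.

carry_out(
  targets=[
    {"tx":0.02,"ty":-0.01,"tz":0.0,"ax":0.0,"ay":0.0,"az":-0.87},
    {"tx":0.02,"ty":-0.01,"tz":0.0,"ax":0.0,"ay":0.0,"az":-0.87},
    {"tx":0.02,"ty":0.0,"tz":0.0,"ax":0.0,"ay":0.0,"az":-0.87},
    {"tx":0.02,"ty":-0.01,"tz":0.0,"ax":0.0,"ay":0.0,"az":-0.87},
    {"tx":0.03,"ty":0.0,"tz":0.0,"ax":0.0,"ay":0.0,"az":-0.88},
    {"tx":0.02,"ty":0.0,"tz":0.0,"ax":0.0,"ay":0.0,"az":-0.87},
    {"tx":0.02,"ty":0.0,"tz":0.0,"ax":0.0,"ay":0.0,"az":-0.88},
    {"tx":0.02,"ty":0.0,"tz":0.0,"ax":0.0,"ay":0.0,"az":-0.87},
    {"tx":0.03,"ty":0.0,"tz":-0.01,"ax":0.0,"ay":0.0,"az":-0.88},
    {"tx":0.02,"ty":0.01,"tz":0.0,"ax":0.0,"ay":0.0,"az":-0.87},
  ],
)

```text
time: 20.32
tcp_pos: [0.4843, 0.1547, 0.2958]
eef_rot: [-1.571, -0.699, 1.787]
wrist_force: [0.5, 0.6, -2.0]
grip_width: 0.2
```

```bash
python3 - <<'E'
from h import *
grab_frame("wrist");s=get_state();print(s["joints"].round(2),s["tcp_pos"],s["eef_rot"],s["wrist_force"])
M=FO+LP*.035
p=R=None
for th,z,n in ((80,.285,10),(115,.28,8),(140,.28,6)):
        q,RQ=pour(np.deg2rad(th),[M[0],M[1],z]); p,R=plan(q,RQ,n,p,R)
E
```

```text
[-0.23  0.36  1.53  0.62  1.6  -2.11] [0.48421668 0.15422797 0.29471219] [-1.56794523 -0.70226922  1.78441363] [ 0.80039278 -1.21031641 -3.98294932]
[{"tx": 0.0, "ty": 0.03, "tz": 0.0, "ax": 0.0, "ay": 0.0, "az": -0.87}, {"tx": -0.01, "ty": 0.02, "tz": 0.0, "ax": 0.0, "ay": 0.0, "az": -0.87}, {"tx": -0.01, "ty": 0.02, "tz": 0.0, "ax": 0.0, "ay": 0.0, "az": -0.87}, {"tx": -0.01, "ty": 0.03, "tz": 0.0, "ax": 0.0, "ay": -0.01, "az": -0.87}, {"tx": -0.01, "ty": 0.02, "tz": 0.0, "ax": 0.0, "ay": 0.0, "az": -0.87}, {"tx": -0.01, "ty": 0.02, "tz": 0.0, "ax": 0.0, "ay": -0.01, "az": -0.86}, {"tx": -0.01, "ty": 0.02, "tz": 0.0, "ax": 0.0, "ay": 0.0, "az": -0.87}, {"tx": -0.02, "ty": 0.02, "tz": 0.0, "ax": 0.01, "ay": -0.01, "az": -0.86}, {"tx": -0.02, "ty": 0.02, "tz": 0.0, "ax": 0.0, "ay": 0.0, "az": -0.87}, {"tx": -0.01, "ty": 0.02, "tz": 0.01, "ax": 0.01, "ay": -0.01, "az": -0.86}]
max 0.87 end [0.4819 0.1617 0.2819]
[{"tx": 0.01, "ty": -0.01, "tz": 0.0, "ax": 0.0, "ay": 0.0, "az": -0.96}, {"tx": 0.01, "ty": 0.0, "tz": 0.0, "ax": 0.0, "ay": 0.0, "az": -0.95}, {"tx": 0.02, "ty": 0.0, "tz": 
[... 198 characters left out ...]
"ty": 0.0, "tz": 0.0, "ax": 0.0, "ay": 0.0, "az": -0.95}, {"tx": 0.01, "ty": 0.0, "tz": 0.0, "ax": 0.0, "ay": 0.0, "az": -0.96}, {"tx": 0.01, "ty": 0.01, "tz": 0.0, "ax": 0.0, "ay": 0.0, "az": -0.95}]
max 0.96 end [0.4822 0.1606 0.2881]
[{"tx": 0.02, "ty": -0.01, "tz": 0.0, "ax": 0.0, "ay": 0.0, "az": -0.91}, {"tx": 0.02, "ty": 0.0, "tz": 0.0, "ax": 0.0, "ay": 0.0, "az": -0.91}, {"tx": 0.03, "ty": 0.0, "tz": 0.0, "ax": 0.0, "ay": 0.0, "az": -0.91}, {"tx": 0.02, "ty": 0.0, "tz": 0.0, "ax": 0.0, "ay": 0.0, "az": -0.91}, {"tx": 0.02, "ty": 0.0, "tz": 0.0, "ax": 0.0, "ay": 0.0, "az": -0.91}, {"tx": 0.03, "ty": 0.0, "tz": 0.0, "ax": 0.0, "ay": 0.0, "az": -0.9}]
max 0.91 end [0.4834 0.1553 0.2946]
```

carry_out(
  targets=[
    {"tx":0.0,"ty":0.03,"tz":0.0,"ax":0.0,"ay":0.0,"az":-0.87},
    {"tx":-0.01,"ty":0.02,"tz":0.0,"ax":0.0,"ay":0.0,"az":-0.87},
    {"tx":-0.01,"ty":0.02,"tz":0.0,"ax":0.0,"ay":0.0,"az":-0.87},
    {"tx":-0.01,"ty":0.03,"tz":0.0,"ax":0.0,"ay":-0.01,"az":-0.87},
    {"tx":-0.01,"ty":0.02,"tz":0.0,"ax":0.0,"ay":0.0,"az":-0.87},
    {"tx":-0.01,"ty":0.02,"tz":0.0,"ax":0.0,"ay":-0.01,"az":-0.86},
    {"tx":-0.01,"ty":0.02,"tz":0.0,"ax":0.0,"ay":0.0,"az":-0.87},
    {"tx":-0.02,"ty":0.02,"tz":0.0,"ax":0.01,"ay":-0.01,"az":-0.86},
    {"tx":-0.02,"ty":0.02,"tz":0.0,"ax":0.0,"ay":0.0,"az":-0.87},
    {"tx":-0.01,"ty":0.02,"tz":0.01,"ax":0.01,"ay":-0.01,"az":-0.86},
  ],
)

```text
time: 21.62
tcp_pos: [0.4821, 0.1634, 0.283]
eef_rot: [-1.586, -1.396, 1.807]
wrist_force: [-0.1, 0.4, -2.1]
grip_width: 0.2
```

```bash
python3 - <<'E'
from h import *
f=grab_frame("scene");s=get_state();print(s["joints"].round(2),s["tcp_pos"],s["eef_rot"],s["wrist_force"])
cv2.imwrite("pics/s5.png",cv2.resize(f["img"][80:280,180:480],(600,400)))
M=FO+LP*.035
p=R=None
for th,z,n in ((115,.28,10),(140,.28,7)):
        q,RQ=pour(np.deg2rad(th),[M[0],M[1],z]); p,R=plan(q,RQ,n,p,R)
E
```

```text
[-0.38  0.66  1.64  1.02  1.88 -2.44] [0.48171237 0.16337157 0.28182058] [-1.56854545 -1.39984454  1.78961035] [-0.59594571 -0.92122399 -3.24392347]
[{"tx": 0.01, "ty": -0.01, "tz": 0.0, "ax": 0.0, "ay": 0.0, "az": -0.76}, {"tx": 0.01, "ty": 0.0, "tz": 0.0, "ax": 0.0, "ay": 0.0, "az": -0.76}, {"tx": 0.01, "ty": -0.01, "tz": 0.0, "ax": 0.0, "ay": 0.0, "az": -0.76}, {"tx": 0.01, "ty": 0.0, "tz": 0.0, "ax": 0.0, "ay": 0.0, "az": -0.76}, {"tx": 0.01, "ty": -0.01, "tz": 0.0, "ax": -0.01, "ay": 0.0, "az": -0.76}, {"tx": 0.01, "ty": 0.0, "tz": 0.0, "ax": 0.0, "ay": 0.0, "az": -0.76}, {"tx": 0.01, "ty": 0.0, "tz": 0.0, "ax": -0.01, "ay": 0.0, "az": -0.76}, {"tx": 0.01, "ty": -0.01, "tz": 0.0, "ax": 0.0, "ay": 0.0, "az": -0.76}, {"tx": 0.02, "ty": 0.0, "tz": 0.0, "ax": -0.01, "ay": -0.01, "az": -0.76}, {"tx": 0.01, "ty": 0.0, "tz": 0.0, "ax": 0.0, "ay": 0.0, "az": -0.75}]
max 0.76 end [0.4824 0.1603 0.2882]
[{"tx": 0.02, "ty": 0.0, "tz": 0.0, "ax": 0.0, "ay": 0.0, "az": -0.78}, {"tx": 0.02, "ty": -0.01, "tz": 0.0, "ax": 0.0, "ay": 0.0, "az": -0.78}, {"tx": 0.02, "ty": 0.0, "tz": 0.0, "ax": 0.0, "ay": 0.0, "az": -0.78}, {"tx": 0.02, "ty": 0.0, "tz": 0.0, "ax": 0.0, "ay": 0.0, "az": -0.78}, {"tx": 0.01, "ty": 0.0, "tz": 0.0, "ax": 0.0, "ay": 0.0, "az": -0.78}, {"tx": 0.02, "ty": 0.0, "tz": 0.0, "ax": 0.0, "ay": 0.0, "az": -0.78}, {"tx": 0.02, "ty": 0.01, "tz": 0.0, "ax": 0.0, "ay": 0.0, "az": -0.78}]
max 0.78 end [0.4834 0.1558 0.2947]
```

View pics/s5.png

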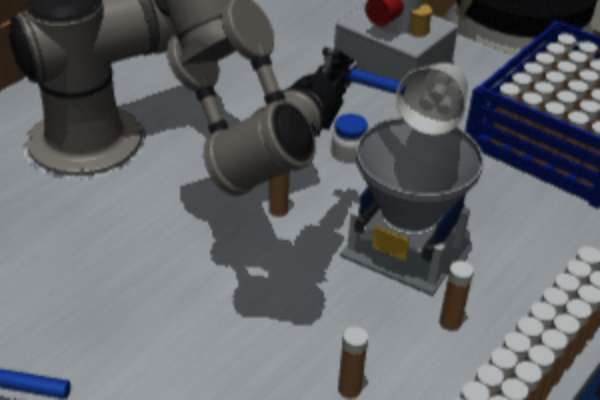

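The cup is rolled about 80° above the funnel (crop (432,98)), the caps are still inside, and the wrist is clear of the tube behind it. I'll continue with some extra height so the wrist stays off the bench.

```bash
python3 - <<'E'
from h import *
M=FO+LP*.033
p=R=None
for th,z,n in ((112,.31,9),(140,.325,8)):
        q,RQ=pour(np.deg2rad(th),[M[0],M[1],z]); p,R=plan(q,RQ,n,p,R)
E
```

```text
[{"tx": 0.06, "ty": -0.02, "tz": 0.0, "ax": 0.0, "ay": 0.0, "az": -0.77}, {"tx": 0.07, "ty": -0.02, "tz": 0.0, "ax": 0.0, "ay": 0.0, "az": -0.77}, {"tx": 0.06, "ty": -0.01, "tz": 0.0, "ax": 0.0, "ay": 0.0, "az": -0.77}, {"tx": 0.07, "ty": 0.0, "tz": 0.0, "ax": -0.01, "ay": 0.0, "az": -0.77}, {"tx": 0.06, "ty": -0.01, "tz": 0.0, "ax": 0.0, "ay": 0.0, "az": -0.77}, {"tx": 0.07, "ty": 0.0, "tz": 0.0, "ax": -0.01, "ay": 0.0, "az": -0.77}, {"tx": 0.06, "ty": 0.01, "tz": 0.0, "ax": 0.0, "ay": 0.0, "az": -0.77}, {"tx": 0.07, "ty": 0.0, "tz": 0.0, "ax": -0.01, "ay": -0.01, "az": -0.77}, {"tx": 0.06, "ty": 0.02, "tz": 0.0, "ax": 0.0, "ay": 0.0, "az": -0.78}]
max 0.78 end [0.4827 0.159  0.3169]
[{"tx": 0.05, "ty": 0.01, "tz": 0.0, "ax": 0.0, "ay": 0.0, "az": -0.76}, {"tx": 0.05, "ty": 0.01, "tz": 0.0, "ax": 0.0, "ay": 0.0, "az": -0.76}, {"tx": 0.04, "ty": 0.01, "tz": 0.0, "ax": 0.0, "ay": 0.0, "az": -0.76}, {"tx": 0.05, "ty": 0.01, "tz": 0.0, "ax": 0.0, "ay": 0.0, "az": -0.77}, {"tx": 0.04, "ty": 0.02, "tz": 0.0, "ax": 0.0, "ay": 0.0, "az": -0.76}, {"tx": 0.05, "ty": 0.02, "tz": 0.0, "ax": 0.0, "ay": 0.0, "az": -0.77}, {"tx": 0.04, "ty": 0.03, "tz": 0.0, "ax": 0.0, "ay": 0.0, "az": -0.76}, {"tx": 0.04, "ty": 0.02, "tz": 0.0, "ax": 0.0, "ay": 0.0, "az": -0.77}]
max 0.77 end [0.4839 0.1535 0.3394]
```

carry_out(
  targets=[
    {"tx":0.06,"ty":-0.02,"tz":0.0,"ax":0.0,"ay":0.0,"az":-0.77},
    {"tx":0.07,"ty":-0.02,"tz":0.0,"ax":0.0,"ay":0.0,"az":-0.77},
    {"tx":0.06,"ty":-0.01,"tz":0.0,"ax":0.0,"ay":0.0,"az":-0.77},
    {"tx":0.07,"ty":0.0,"tz":0.0,"ax":-0.01,"ay":0.0,"az":-0.77},
    {"tx":0.06,"ty":-0.01,"tz":0.0,"ax":0.0,"ay":0.0,"az":-0.77},
    {"tx":0.07,"ty":0.0,"tz":0.0,"ax":-0.01,"ay":0.0,"az":-0.77},
    {"tx":0.06,"ty":0.01,"tz":0.0,"ax":0.0,"ay":0.0,"az":-0.77},
    {"tx":0.07,"ty":0.0,"tz":0.0,"ax":-0.01,"ay":-0.01,"az":-0.77},
    {"tx":0.06,"ty":0.02,"tz":0.0,"ax":0.0,"ay":0.0,"az":-0.78},
  ],
)

```text
time: 22.8
tcp_pos: [0.4829, 0.1592, 0.3187]
eef_rot: [1.58, -1.19, -1.361]
wrist_force: [-0.1, 0.1, -0.9]
grip_width: 0.201
```

```bash
python3 - <<'E'
from h import *
s=get_state();print(s["joints"].round(2),s["tcp_pos"],s["eef_rot"],s["wrist_force"])
M=FO+LP*.033
p=R=None
for th,z,n in ((140,.325,8),):
        q,RQ=pour(np.deg2rad(th),[M[0],M[1],z]);print((Ro.from_euler("xyz",s["eef_rot"]).inv()*RQ).magnitude()); p,R=plan(q,RQ,n,p,R)
E
```

```text
[-0.36  0.88  1.69  1.28  2.2  -2.55] [0.48290521 0.15921849 0.31867189] [ 1.58037946 -1.19030949 -1.36099018] [-0.11136065  0.06425554 -0.92715608]
0.49220555581881426
[{"tx": 0.04, "ty": 0.0, "tz": 0.0, "ax": 0.0, "ay": 0.0, "az": -0.77}, {"tx": 0.05, "ty": 0.01, "tz": 0.0, "ax": 0.0, "ay": 0.0, "az": -0.77}, {"tx": 0.04, "ty": 0.01, "tz": 0.0, "ax": -0.01, "ay": 0.01, "az": -0.77}, {"tx": 0.05, "ty": 0.02, "tz": 0.0, "ax": 0.0, "ay": 0.0, "az": -0.77}, {"tx": 0.04, "ty": 0.01, "tz": 0.0, "ax": -0.01, "ay": 0.01, "az": -0.77}, {"tx": 0.04, "ty": 0.02, "tz": 0.0, "ax": 0.0, "ay": 0.0, "az": -0.77}, {"tx": 0.04, "ty": 0.02, "tz": 0.0, "ax": -0.01, "ay": 0.01, "az": -0.77}, {"tx": 0.04, "ty": 0.02, "tz": 0.0, "ax": 0.0, "ay": 0.0, "az": -0.76}]
max 0.77 end [0.4842 0.1533 0.3394]
```

carry_out(
  targets=[
    {"tx":0.04,"ty":0.0,"tz":0.0,"ax":0.0,"ay":0.0,"az":-0.77},
    {"tx":0.05,"ty":0.01,"tz":0.0,"ax":0.0,"ay":0.0,"az":-0.77},
    {"tx":0.04,"ty":0.01,"tz":0.0,"ax":-0.01,"ay":0.01,"az":-0.77},
    {"tx":0.05,"ty":0.02,"tz":0.0,"ax":0.0,"ay":0.0,"az":-0.77},
    {"tx":0.04,"ty":0.01,"tz":0.0,"ax":-0.01,"ay":0.01,"az":-0.77},
    {"tx":0.04,"ty":0.02,"tz":0.0,"ax":0.0,"ay":0.0,"az":-0.77},
    {"tx":0.0,"ty":0.0,"tz":0.0,"ax":0.0,"ay":0.0,"az":0.0},
  ],
)

```text
time: 23.68
tcp_pos: [0.4837, 0.1555, 0.3335]
eef_rot: [1.57, -0.823, -1.351]
wrist_force: [-0.4, 0.3, -2.1]
grip_width: 0.206
```

```bash
python3 - <<'E'
from h import *
f=grab_frame("scene");s=get_state();print(s["joints"].round(2),s["tcp_pos"],s["eef_rot"],s["wrist_force"])
print(np.degrees(np.arctan2(Ro.from_euler("xyz",s["eef_rot"]).as_matrix()[2,1],1)))
t=grab_frame("top")
z=lambda i,x,y,w,h,k:cv2.resize(i[y:y+h,x:x+w],(w*k,h*k),interpolation=cv2.INTER_CUBIC)
cv2.imwrite("pics/c6.png",np.hstack([z(f["img"],260,70,180,160,2),z(t["img"],140,100,180,160,2)]))
E
```

```text
[-0.27  1.02  1.73  1.48  2.43 -2.6 ] [0.48372956 0.15535118 0.33372992] [ 1.57159796 -0.82439388 -1.35243875] [ 0.05938412  0.87324249 -0.22683594]
34.176576977041364
```

View pics/c6.png

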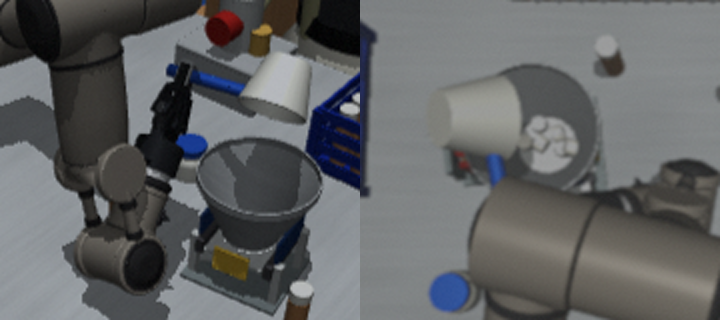

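All the caps look to be in the funnel (top crop (545,140)), with the cup rolled 133°. I'll tip a little further with a small shake, then count with the network.

carry_out(
  targets=[
    {"tx":0.03,"ty":0.01,"tz":0.0,"ax":0.0,"ay":0.0,"az":-0.7},
    {"tx":0.0,"ty":0.0,"tz":0.0,"ax":0.0,"ay":0.0,"az":-0.7},
    {"tx":0.0,"ty":0.0,"tz":0.0,"ax":0.0,"ay":0.0,"az":0.7},
    {"tx":0.0,"ty":0.0,"tz":0.0,"ax":0.0,"ay":0.0,"az":-0.7},
    {"tx":0.0,"ty":0.0,"tz":0.0,"ax":0.0,"ay":0.0,"az":0.0},
  ],
)

```text
time: 24.4
tcp_pos: [0.4839, 0.1544, 0.3357]
eef_rot: [1.572, -0.713, -1.353]
wrist_force: [0.5, 0.9, -1.9]
grip_width: 0.201
```

```bash
python3 - <<'E'
from h import *
s=get_state();print(s["joints"].round(2),s["tcp_pos"],s["time"])
t=grab_frame("top")
for n in ("cap0_center","cap1_center"):
  print([(np.round(d["point"]).tolist(),round(d["confidence"],2)) for d in spot_point(t,n)])
M=FO+LP*.033
p=R=None
for th,z,n in ((95,.325,10),(48,.325,10),(0,.325,10)):
        q,RQ=pour(np.deg2rad(th),[M[0],M[1],z]); p,R=plan(q,RQ,n,p,R)
E
```

```text
[-0.23  1.06  1.74  1.55  2.51 -2.6 ] [0.48391089 0.15437321 0.33574451] 24.4
[([229.0, 163.0], 0.44)]
[([221.0, 172.0], 0.5)]
[{"tx": -0.02, "ty": -0.01, "tz": 0.0, "ax": 0.0, "ay": 0.0, "az": 0.96}, {"tx": -0.02, "ty": 0.0, "tz": 0.0, "ax": 0.0, "ay": 0.0, "az": 0.96}, {"tx": -0.01, "ty": 0.0, "tz": 0.0, "ax": 0.0, "ay": 0.0, "az": 0.96}, {"tx": -0.02, "ty": 0.0, "tz": 0.0, "ax": 0.0, "ay": 0.0, "az": 0.96}, {"tx": -0.02, "ty": 0.0, "tz": 0.0, "ax": 0.0, "ay": 0.0, "az": 0.96}, {"tx": -0.02, "ty": 0.0, "tz": 0.0, "ax": 0.0, "ay": 0.0, "az": 0.96}, {"tx": -0.02, "ty": 0.0, "tz": 0.0, "ax": 0.0, "ay": 0.0, "az": 0.96}, {"tx": -0.02, "ty": 0.01, "tz": 0.0, "ax": 0.0, "ay": 0.01, "az": 0.97}, {"tx": -0.01, "ty": 0.0, "tz": 0.0, "ax": 0.0, "ay": 0.01, "az": 0.96}, {"tx": -0.02, "ty": 0.01, "tz": 0.0, "ax": -0.01, "ay": 0.0, "az": 0.97}]
max 0.97 end [0.4827 0.16   0.3266]
[{"tx": -0.02, "ty": -0.01, "tz": 0.0, "ax": 0.0, "ay": 0.0, "az": 1.03}, {"tx": -0.03, "ty": -0.01, "tz": 0.0, "ax": 0.0, "ay": 0.0, "az": 1.02}, {"tx": -0.02, "ty": 0.0, "tz": 0.0, "ax": 0.0, "ay": 0.0, "az": 1.03}, 
[... 593 characters left out ...]
0.0, "az": 1.05}, {"tx": -0.03, "ty": -0.01, "tz": 0.0, "ax": 0.0, "ay": 0.0, "az": 1.05}, {"tx": -0.02, "ty": 0.0, "tz": 0.0, "ax": 0.0, "ay": 0.0, "az": 1.05}, {"tx": -0.03, "ty": -0.01, "tz": 0.0, "ax": 0.0, "ay": 0.0, "az": 1.05}, {"tx": -0.03, "ty": 0.0, "tz": 0.0, "ax": 0.0, "ay": 0.0, "az": 1.05}, {"tx": -0.02, "ty": 0.0, "tz": 0.0, "ax": 0.0, "ay": 0.0, "az": 1.04}, {"tx": -0.03, "ty": 0.0, "tz": 0.0, "ax": 0.0, "ay": 0.0, "az": 1.05}, {"tx": -0.02, "ty": 0.01, "tz": 0.0, "ax": 0.0, "ay": 0.0, "az": 1.04}, {"tx": -0.03, "ty": 0.0, "tz": 0.0, "ax": 0.0, "ay": 0.0, "az": 1.05}, {"tx": -0.02, "ty": 0.01, "tz": 0.0, "ax": 0.0, "ay": -0.01, "az": 1.04}]
max 1.05 end [0.4867 0.1418 0.3061]
```

carry_out(
  targets=[
    {"tx":-0.02,"ty":-0.01,"tz":0.0,"ax":0.0,"ay":0.0,"az":0.96},
    {"tx":-0.02,"ty":0.0,"tz":0.0,"ax":0.0,"ay":0.0,"az":0.96},
    {"tx":-0.01,"ty":0.0,"tz":0.0,"ax":0.0,"ay":0.0,"az":0.96},
    {"tx":-0.02,"ty":0.0,"tz":0.0,"ax":0.0,"ay":0.0,"az":0.96},
    {"tx":-0.02,"ty":0.0,"tz":0.0,"ax":0.0,"ay":0.0,"az":0.96},
    {"tx":-0.02,"ty":0.0,"tz":0.0,"ax":0.0,"ay":0.0,"az":0.96},
    {"tx":-0.02,"ty":0.0,"tz":0.0,"ax":0.0,"ay":0.0,"az":0.96},
    {"tx":-0.02,"ty":0.01,"tz":0.0,"ax":0.0,"ay":0.01,"az":0.97},
    {"tx":-0.01,"ty":0.0,"tz":0.0,"ax":0.0,"ay":0.01,"az":0.96},
    {"tx":-0.02,"ty":0.01,"tz":0.0,"ax":-0.01,"ay":0.0,"az":0.97},
  ],
)

```text
time: 25.8
tcp_pos: [0.4826, 0.1598, 0.3264]
eef_rot: [1.564, -1.486, -1.347]
wrist_force: [-0.9, 0.1, -1.6]
grip_width: 0.202
```

carry_out(
  targets=[
    {"tx":-0.02,"ty":-0.01,"tz":0.0,"ax":0.0,"ay":0.0,"az":1.0},
    {"tx":-0.03,"ty":-0.01,"tz":0.0,"ax":0.0,"ay":0.0,"az":1.0},
    {"tx":-0.02,"ty":0.0,"tz":0.0,"ax":0.0,"ay":0.0,"az":1.0},
    {"tx":-0.03,"ty":-0.01,"tz":0.0,"ax":0.0,"ay":0.0,"az":1.0},
    {"tx":-0.02,"ty":0.0,"tz":0.0,"ax":0.0,"ay":0.0,"az":1.0},
    {"tx":-0.03,"ty":0.0,"tz":0.0,"ax":0.0,"ay":0.0,"az":1.0},
    {"tx":-0.02,"ty":0.0,"tz":0.0,"ax":0.0,"ay":0.0,"az":1.0},
    {"tx":-0.03,"ty":0.01,"tz":0.0,"ax":0.0,"ay":0.0,"az":1.0},
    {"tx":-0.02,"ty":0.0,"tz":0.0,"ax":0.0,"ay":0.0,"az":1.0},
    {"tx":-0.02,"ty":0.01,"tz":0.0,"ax":0.0,"ay":0.0,"az":1.0},
  ],
)

```text
time: 27.05
tcp_pos: [0.4833, 0.1552, 0.3124]
eef_rot: [-1.57, -0.855, 1.787]
wrist_force: [0.1, 0.9, -1.7]
grip_width: 0.203
```

```bash
python3 - <<'E'
from h import *
s=get_state();print(s["joints"].round(2),s["tcp_pos"],s["eef_rot"],s["wrist_force"],s["grip_width"])
M=FO+LP*.033
q,RQ=pour(0,[M[0],M[1],.325]);p,R=plan(q,RQ,12)
RG=Ro.from_euler("xyz",[-np.pi/2,0,1.174]);G=np.array([.4348,-.2726,.043])
p,R=plan([.4348,-.2726,.20],RG,18,p,R)
E
```

```text
[-0.28  0.39  1.53  0.73  1.69 -2.16] [0.48333699 0.15520087 0.31238064] [-1.56984318 -0.85534949  1.7874414 ] [ 0.07450591  0.94916729 -1.73699134] 0.20264918744831453
[{"tx": -0.02, "ty": -0.01, "tz": 0.0, "ax": 0.0, "ay": 0.0, "az": 0.89}, {"tx": -0.02, "ty": -0.01, "tz": 0.0, "ax": 0.0, "ay": 0.0, "az": 0.89}, {"tx": -0.02, "ty": 0.0, "tz": 0.0, "ax": 0.0, "ay": 0.0, "az": 0.89}, {"tx": -0.02, "ty": -0.01, "tz": 0.0, "ax": 0.0, "ay": 0.0, "az": 0.89}, {"tx": -0.02, "ty": 0.0, "tz": 0.0, "ax": 0.0, "ay": 0.0, "az": 0.89}, {"tx": -0.02, "ty": 0.0, "tz": 0.0, "ax": 0.0, "ay": 0.0, "az": 0.89}, {"tx": -0.02, "ty": 0.0, "tz": 0.0, "ax": 0.0, "ay": 0.0, "az": 0.89}, {"tx": -0.03, "ty": 0.0, "tz": 0.0, "ax": 0.0, "ay": 0.0, "az": 0.89}, {"tx": -0.02, "ty": 0.0, "tz": 0.0, "ax": 0.0, "ay": 0.0, "az": 0.89}, {"tx": -0.02, "ty": 0.01, "tz": 0.0, "ax": 0.0, "ay": 0.0, "az": 0.89}]
[{"tx": -0.02, "ty": 0.0, "tz": -0.01, "ax": 0.0, "ay": -0.01, "az": 0.9}, {"tx": -0.02, "ty": 0.01, "tz": 0.0, "ax": -0.01, "ay": 0.0, "az": 0.89}]
max 0.9 end [0.487  0.1415 0.306 ]
[{"tx": -0.36, "ty": 0.1, "tz
[... 615 characters left out ...]
0.0}, {"tx": -0.39, "ty": 0.1, "tz": 0.01, "ax": 0.0, "ay": 0.43, "az": 0.0}]
[{"tx": -0.38, "ty": 0.1, "tz": 0.0, "ax": 0.0, "ay": 0.42, "az": 0.0}, {"tx": -0.39, "ty": 0.1, "tz": -0.01, "ax": 0.0, "ay": 0.43, "az": 0.0}, {"tx": -0.39, "ty": 0.1, "tz": -0.03, "ax": 0.0, "ay": 0.42, "az": 0.0}, {"tx": -0.38, "ty": 0.09, "tz": -0.04, "ax": 0.0, "ay": 0.43, "az": 0.0}, {"tx": -0.38, "ty": 0.1, "tz": -0.05, "ax": 0.0, "ay": 0.42, "az": 0.0}, {"tx": -0.39, "ty": 0.1, "tz": -0.06, "ax": 0.0, "ay": 0.43, "az": 0.0}, {"tx": -0.37, "ty": 0.1, "tz": -0.08, "ax": 0.0, "ay": 0.42, "az": 0.0}, {"tx": -0.38, "ty": 0.1, "tz": -0.09, "ax": 0.0, "ay": 0.43, "az": 0.0}]
max 0.43 end [ 0.4346 -0.2726  0.1997]
```

carry_out(
  targets=[
    {"tx":-0.02,"ty":-0.01,"tz":0.0,"ax":0.0,"ay":0.0,"az":0.89},
    {"tx":-0.02,"ty":-0.01,"tz":0.0,"ax":0.0,"ay":0.0,"az":0.89},
    {"tx":-0.02,"ty":0.0,"tz":0.0,"ax":0.0,"ay":0.0,"az":0.89},
    {"tx":-0.02,"ty":-0.01,"tz":0.0,"ax":0.0,"ay":0.0,"az":0.89},
    {"tx":-0.02,"ty":0.0,"tz":0.0,"ax":0.0,"ay":0.0,"az":0.89},
    {"tx":-0.02,"ty":0.0,"tz":0.0,"ax":0.0,"ay":0.0,"az":0.89},
    {"tx":-0.02,"ty":0.0,"tz":0.0,"ax":0.0,"ay":0.0,"az":0.89},
    {"tx":-0.03,"ty":0.0,"tz":0.0,"ax":0.0,"ay":0.0,"az":0.89},
    {"tx":-0.02,"ty":0.0,"tz":0.0,"ax":0.0,"ay":0.0,"az":0.89},
    {"tx":-0.02,"ty":0.01,"tz":0.0,"ax":0.0,"ay":0.0,"az":0.89},
  ],
)

```text
time: 28.3
tcp_pos: [0.4857, 0.1438, 0.307]
eef_rot: [-1.57, -0.144, 1.788]
wrist_force: [-0.2, 0.6, -1.5]
grip_width: 0.202
```

carry_out(
  targets=[
    {"tx":-0.02,"ty":0.0,"tz":-0.01,"ax":0.0,"ay":-0.01,"az":0.9},
    {"tx":-0.02,"ty":0.01,"tz":0.0,"ax":-0.01,"ay":0.0,"az":0.89},
    {"tx":-0.36,"ty":0.0,"tz":0.13,"ax":0.0,"ay":0.43,"az":0.0},
    {"tx":-0.37,"ty":0.0,"tz":0.12,"ax":0.0,"ay":0.43,"az":0.0},
    {"tx":-0.37,"ty":0.0,"tz":0.1,"ax":0.0,"ay":0.43,"az":0.0},
    {"tx":-0.38,"ty":0.0,"tz":0.09,"ax":0.0,"ay":0.43,"az":0.0},
    {"tx":-0.38,"ty":0.0,"tz":0.08,"ax":0.0,"ay":0.43,"az":0.0},
    {"tx":-0.38,"ty":0.0,"tz":0.07,"ax":0.0,"ay":0.43,"az":0.0},
    {"tx":-0.38,"ty":0.0,"tz":0.05,"ax":0.0,"ay":0.43,"az":0.0},
    {"tx":-0.39,"ty":0.0,"tz":0.04,"ax":0.0,"ay":0.43,"az":0.0},
  ],
)

```text
time: 29.55
tcp_pos: [0.4634, -0.0431, 0.3053]
eef_rot: [-1.569, -0.004, 1.513]
wrist_force: [0.2, -0.2, -1.4]
grip_width: 0.202
```

carry_out(
  targets=[
    {"tx":-0.38,"ty":0.18,"tz":0.03,"ax":0.0,"ay":0.42,"az":0.0},
    {"tx":-0.39,"ty":0.18,"tz":0.01,"ax":0.0,"ay":0.43,"az":0.0},
    {"tx":-0.38,"ty":0.18,"tz":0.0,"ax":0.0,"ay":0.42,"az":0.0},
    {"tx":-0.39,"ty":0.18,"tz":-0.01,"ax":0.0,"ay":0.43,"az":0.0},
    {"tx":-0.39,"ty":0.18,"tz":-0.03,"ax":0.0,"ay":0.42,"az":0.0},
    {"tx":-0.38,"ty":0.18,"tz":-0.04,"ax":0.0,"ay":0.43,"az":0.0},
    {"tx":-0.38,"ty":0.18,"tz":-0.05,"ax":0.0,"ay":0.42,"az":0.0},
    {"tx":-0.39,"ty":0.18,"tz":-0.06,"ax":0.0,"ay":0.43,"az":0.0},
    {"tx":-0.37,"ty":0.18,"tz":-0.08,"ax":0.0,"ay":0.42,"az":0.0},
    {"tx":-0.38,"ty":0.18,"tz":-0.09,"ax":0.0,"ay":0.43,"az":0.0},
  ],
)

```text
time: 30.8
tcp_pos: [0.4343, -0.2723, 0.1962]
eef_rot: [-1.568, -0.003, 1.173]
wrist_force: [0.2, 0.1, -1.3]
grip_width: 0.204
```

```bash
python3 - <<'E'
from h import *
f=grab_frame("scene");t=grab_frame("top")
s=get_state();print(s["joints"].round(2),s["tcp_pos"],s["eef_rot"],s["wrist_force"],s["grip_width"])
for k,fr in (("s",f),("t",t)):
  print(k,[(np.round(d["point"]).tolist(),round(d["confidence"],2)) for d in spot_point(fr,"cap0_center")])
  # cup content & funnel content whiteness
  for nm,X in (("cup",np.r_[s["tcp_pos"][:2]+.145*np.array([.922,-.388]),s["tcp_pos"][2]-.02]),("funnel",np.r_[FO[:2],.1])):
    c=proj(fr,X);x,y=c.astype(int);g=fr["img"][y-14:y+15,x-14:x+15].min(2);print(nm,c.round(0),"max",g.max(),"n>170",(g>170).sum(),"med",np.median(g))
RG=Ro.from_euler("xyz",[-np.pi/2,0,1.174])
p,R=plan([.4348,-.2726,.058],RG,8);p,R=plan([.4348,-.2726,.043],RG,5,p,R)
E
```

```text
[-0.71  0.35  1.61  0.    1.18 -1.88] [ 0.43366222 -0.27303434  0.19526522] [-1.56641491 -0.003249    1.17138474] [-0.05917433  0.65364964 -1.77839951] 0.20439342062062027
s []
cup [267. 241.] max 178 n>170 60 med 98.0
funnel [385. 182.] max 140 n>170 0 med 52.0
t [([228.0, 161.0], 0.37)]
cup [393. 189.] max 164 n>170 0 med 122.0
funnel [234. 170.] max 162 n>170 0 med 142.0
[{"tx": 0.0, "ty": 0.29, "tz": 0.0, "ax": 0.0, "ay": 0.0, "az": 0.01}, {"tx": -0.01, "ty": 0.29, "tz": 0.0, "ax": -0.01, "ay": 0.0, "az": 0.01}, {"tx": 0.0, "ty": 0.28, "tz": -0.01, "ax": 0.0, "ay": 0.0, "az": 0.0}, {"tx": 0.0, "ty": 0.29, "tz": 0.0, "ax": -0.01, "ay": 0.0, "az": 0.01}, {"tx": 0.0, "ty": 0.29, "tz": 0.0, "ax": 0.0, "ay": 0.0, "az": 0.0}, {"tx": -0.01, "ty": 0.29, "tz": 0.0, "ax": -0.01, "ay": 0.0, "az": 0.01}, {"tx": 0.0, "ty": 0.29, "tz": 0.0, "ax": 0.0, "ay": 0.0, "az": 0.0}, {"tx": 0.0, "ty": 0.29, "tz": -0.01, "ax": -0.01, "ay": 0.0, "az": 0.01}]
max 0.29 end [ 0.435  -0.2727  0.0578]
[{"tx": 0.0, "ty": 0.05, "tz": 0.0, "ax": 0.0, "ay": 0.0, "az": 0.0}, {"tx": 0.0, "ty": 0.05, "tz": 0.0, "ax": 0.0, "ay": 0.0, "az": 0.0}, {"tx": 0.0, "ty": 0.05, "tz": 0.0, "ax": 0.0, "ay": 0.0, "az": 0.0}, {"tx": 0.0, "ty": 0.05, "tz": 0.0, "ax": 0.0, "ay": 0.0, "az": 0.0}, {"tx": 0.0, "ty": 0.05, "tz": 0.0, "ax": 0.0, "ay": 0.0, "az": 0.0}]
max 0.05 end [ 0.435  -0.2727  0.0428]
```

carry_out(
  targets=[
    {"tx":0.0,"ty":0.29,"tz":0.0,"ax":0.0,"ay":0.0,"az":0.01},
    {"tx":-0.01,"ty":0.29,"tz":0.0,"ax":-0.01,"ay":0.0,"az":0.01},
    {"tx":0.0,"ty":0.28,"tz":-0.01,"ax":0.0,"ay":0.0,"az":0.0},
    {"tx":0.0,"ty":0.29,"tz":0.0,"ax":-0.01,"ay":0.0,"az":0.01},
    {"tx":0.0,"ty":0.29,"tz":0.0,"ax":0.0,"ay":0.0,"az":0.0},
    {"tx":-0.01,"ty":0.29,"tz":0.0,"ax":-0.01,"ay":0.0,"az":0.01},
    {"tx":0.0,"ty":0.29,"tz":0.0,"ax":0.0,"ay":0.0,"az":0.0},
    {"tx":0.0,"ty":0.25,"tz":-0.01,"ax":0.0,"ay":0.0,"az":0.01},
  ],
)

```text
time: 32.0
tcp_pos: [0.436, -0.2723, 0.0601]
eef_rot: [-1.572, 0.001, 1.175]
wrist_force: [0.4, -0.0, -1.5]
grip_width: 0.202
```

carry_out(
  targets=[
    {"tx":0.0,"ty":0.05,"tz":0.0,"ax":0.0,"ay":0.0,"az":0.0},
    {"tx":0.0,"ty":0.05,"tz":0.0,"ax":0.0,"ay":0.0,"az":0.0},
    {"tx":0.0,"ty":0.05,"tz":0.0,"ax":0.0,"ay":0.0,"az":0.0},
    {"tx":0.0,"ty":0.05,"tz":0.0,"ax":0.0,"ay":0.0,"az":0.0},
    {"tx":0.0,"ty":0.0,"tz":0.0,"ax":0.0,"ay":0.0,"az":0.0},
    {"tx":0.0,"ty":0.0,"tz":0.0,"ax":0.0,"ay":0.0,"az":0.0},
  ],
)

```text
time: 32.75
tcp_pos: [0.4357, -0.273, 0.0483]
eef_rot: [-1.571, 0.001, 1.174]
wrist_force: [-0.6, -0.5, -1.3]
grip_width: 0.201
```

Another 5 mm down to reach the height it was gripped at (0.043), slowly.

carry_out(
  targets=[
    {"tx":0.0,"ty":0.03,"tz":0.0,"ax":0.0,"ay":0.0,"az":0.0},
    {"tx":0.0,"ty":0.03,"tz":0.0,"ax":0.0,"ay":0.0,"az":0.0},
    {"tx":0.0,"ty":0.02,"tz":0.0,"ax":0.0,"ay":0.0,"az":0.0},
    {"tx":0.0,"ty":0.0,"tz":0.0,"ax":0.0,"ay":0.0,"az":0.0},
  ],
)

```text
time: 33.25
tcp_pos: [0.4356, -0.2729, 0.0434]
eef_rot: [-1.571, 0.001, 1.174]
wrist_force: [-1.8, 0.2, 1.8]
grip_width: 0.205
```

It has touched down (the force changed from −1.5 to +1.8 N). I'll release and go straight up.

carry_out(
  targets=[
    {"tx":0.0,"ty":0.0,"tz":0.0,"ax":0.0,"ay":0.0,"az":0.0},
    {"tx":0.0,"ty":0.0,"tz":0.0,"ax":0.0,"ay":0.0,"az":0.0},
    {"tx":0.0,"ty":0.0,"tz":0.0,"ax":0.0,"ay":0.0,"az":0.0},
    {"tx":0.0,"ty":0.0,"tz":0.0,"ax":0.0,"ay":0.0,"az":0.0},
    {"tx":0.0,"ty":0.0,"tz":0.0,"ax":0.0,"ay":0.0,"az":0.0},
  ],
  hand=0,
)

```text
time: 33.88
tcp_pos: [0.4357, -0.2729, 0.0434]
eef_rot: [-1.571, 0.001, 1.174]
wrist_force: [-0.4, -0.6, 0.4]
grip_width: 0.995
```

carry_out(
  targets=[
    {"tx":0.0,"ty":-0.2,"tz":0.0,"ax":0.0,"ay":0.0,"az":0.0},
    {"tx":0.0,"ty":-0.4,"tz":0.0,"ax":0.0,"ay":0.0,"az":0.0},
    {"tx":0.0,"ty":-0.5,"tz":0.0,"ax":0.0,"ay":0.0,"az":0.0},
    {"tx":0.0,"ty":-0.5,"tz":0.0,"ax":0.0,"ay":0.0,"az":0.0},
    {"tx":0.0,"ty":-0.5,"tz":0.0,"ax":0.0,"ay":0.0,"az":0.0},
    {"tx":0.0,"ty":-0.5,"tz":0.0,"ax":0.0,"ay":0.0,"az":0.0},
    {"tx":0.0,"ty":-0.5,"tz":0.0,"ax":0.0,"ay":0.0,"az":0.0},
    {"tx":0.0,"ty":0.0,"tz":0.0,"ax":0.0,"ay":0.0,"az":0.0},
  ],
)

```text
time: 34.88
tcp_pos: [0.4365, -0.2735, 0.2324]
eef_rot: [-1.577, 0.003, 1.174]
wrist_force: [0.2, -0.4, -0.2]
grip_width: 1.0
```

```bash
python3 - <<'E'
from h import *
f=grab_frame("scene");t=grab_frame("top")
s=get_state();print(s["tcp_pos"],s["wrist_force"],s["grip_width"],s["time"])
z=lambda i,x,y,w,h,W,H:cv2.resize(i[y:y+h,x:x+w],(W,H),interpolation=cv2.INTER_CUBIC)
a=np.hstack([z(f["img"],230,130,220,165,400,300),z(t["img"],350,160,75,100,225,300)])
b=np.hstack([z(t["img"],185,125,80,75,320,300),z(f["img"],235,215,76,75,305,300)])
cv2.imwrite("pics/fin.png",np.vstack([a,b]))
for n in ("tube_a","cream_jar","spatula","dipper","dipper_mouth"):
  print(n,[(np.round(d["point"]).tolist(),round(d["confidence"],2)) for d in spot_point(f,n)[:4]])
E
```

```text
[ 0.4353931  -0.27258098  0.22946027] [ 0.48716292  0.7309293  -0.81268145] 0.9967563190962112 34.975
tube_a [([318.0, 187.0], 0.79), ([404.0, 241.0], 0.64), ([355.0, 272.0], 0.59)]
cream_jar [([353.0, 156.0], 0.8), ([387.0, 157.0], 0.34)]
spatula [([310.0, 311.0], 0.66)]
dipper [([269.0, 281.0], 0.84), ([145.0, 279.0], 0.71)]
dipper_mouth [([269.0, 264.0], 0.62), ([136.0, 255.0], 0.55)]
```

View pics/fin.png

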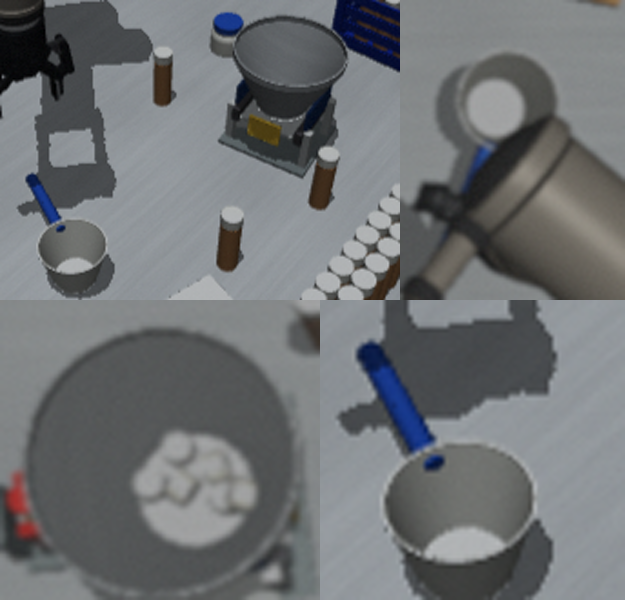

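The dipper stands upright and empty: crop (75,255) shows only its white floor. The caps lie in the funnel at (195,480), none are on the bench, and the gate is still shut.

```bash
python3 -c "
from plant import *
print(finish_job())"
```

```text
the job is handed in; nothing more can be done
None
```

The job is done and was handed in at about 35 s of the 72 s allowed; the hand-in gave no verdict.

**What I did**
- **Gate:** I pushed the yellow plate with closed fingers leaning 41°. The force rose to about 17 N, dropped to about 8 N at the click, then climbed to about 27 N on the buffer.
- **Caps:** I gripped the smaller dipper by its handle, poured over the funnel at about 133° and then gave it a small shake at about 140°.
- **Dipper:** I stood it back where it came from, released it and raised the gripper clear.

**Last checks**
- **Dipper and caps:** the dipper is upright and its cup is empty. The caps are in the funnel and I saw none on the bench.
- **Gate:** the plate stayed in after the arm let go, and the funnel's throat looks closed.
- **Bystanders:** the network's positions for the tubes, jar and spatula stayed within a few pixels of the start picture; for the spatula and two of the tubes the whole-scene matches are loose but consistent.

**What failed or stayed uncertain**
- **Refused calls:** two move calls were refused for wrong format. After the first, two queued moves ran from the wrong start pose, with the fingers open. The forces stayed at noise level and nothing was touched.
- **Cap count:** the network reported only one cap in the funnel, with low confidence. "All six" therefore rests on the pictures and the empty cup.
- **Catch:** I did not measure its height directly; that it latched rests on the force pattern and the plate staying in.

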